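# Back off a battery hold-down screw with a reversible ratchet

## Robot

A 6-joint arm with a two-finger parallel gripper is mounted at the origin on the work surface. World frame = base frame: x ahead of the robot, y to its left, z up, the work surface at z = 0. Lengths are in m, angles in rad, forces in N, time in s.
With the tool pointing down it reaches from about 0.3 to 0.85 m from the base axis. Payload 5.4 kg.
Tool frame: the origin (TCP) lies midway between the tips of the shut fingers; the grasp point (between the pads) lies 19 mm behind it; z points along the fingers, y is the direction in which the jaws open and shut (so a half turn about z gives the same grasp; the last joint's range is limited). The gripper opens to 85 mm and grips with 20 to 120 N. Pads are 22 mm wide; open, the fingers measure 114 mm over their backs; the gripper's body (76 mm by 85 mm) begins 54 mm behind the grasp point. The pads swing forward as they close: fully open they stand 13 mm farther back than shut.
Start: joints at [-1.546, 0.158, 1.597, -0, 1.386, -0.21], TCP at [0.134, -0.559, 0.204] pointing down, gripper open.
Joint ranges: [-2.91, 2.91], [-0.94, 2.29], [0.18, 2.7], [-1.29, 4.43], [0.17, 2.64], [-3, 3]. Speed limits (rad/s): [2.57, 2.57, 3.14, 3.14, 3.14, 3.14].

## Interface

Orientations are given as a 3x3 rotation matrix whose columns are the frame's x, y, z axes.
In Python, from workcell import ctrl gives the robot as it stands.
- The arm moves only by the tool send_rows, never from a script. Its argument "moves" is one flat list of numbers, 5 for each row, row after row: the shift along the tool's x, y, z in cm, then the turn about the tool's z in degrees, then the closure, from 0 (fully open) to 1 (shut). A call has 1 to 12 rows; each row shifts and turns the commanded pose from where the row before left it, along the tool's axes as they then stand; what a row does not reach is not made up. A row lasts 1/12 s, in which the tool goes at most 41.7 mm and 7.16 degrees, less where a joint would pass 70% of its speed; a pose out of reach is approached as far as the arm can. A call is refused whole if a number of a shift passes 4.17 or a number of a turn 7.16, either way. A call with a gripper value outside its range is refused whole. The fingers move at their own pace and stop on an object; "force" is the grip in N (left out, the last holds). Time passes only in rows, so rows that do not move let the fingers close. It gives the time, the measured TCP pose, the force and the opening at its end, in the units of the state.
- ctrl.get_state(): the state, without advancing time (a new reading comes with each control period).
- ctrl.grab_frame(name): name is "scene" or "top" or "wrist"; returns the picture (384x512x3 uint8, blue, green, red); there is no depth.
- ctrl.camera_model(name): a dict with "fx", "fy", "cx", "cy" (pixels), "distortion" ([k1, k2, p1, p2, k3] as OpenCV has them; the pictures are not rectified), "R" (3x3) and "t" (3): a world point X has camera coordinates R X + t. Camera axes: x right, y down, z forward; pixel columns grow to the right and rows downward; lengths in m; the calibration is good to about 2 mm. A picture is of the moment at which its call begins: read the wrist's pose just before it. camera_model takes no time and is no camera call; for the wrist camera it gives the pose at the moment of the call.
- ctrl.close_job(): hands the job in, once; it reports no verdict.
Trained networks look in the newest picture that a camera, given by its name, has taken for a name from the list of things; names that differ only in an ending like _2 or _b are one class to them, and where a whole thing is asked for, a point or a joint stands for the part that bears it (a point fixed in the world has none). Each returns a list of dicts, best first, with "confidence" (0 to 1); they miss things now and then, are a little off and sometimes report something else, mostly with a low value. They report only what shows in the picture. A call takes as long as a camera call.
- ctrl.boxes_of(camera, query): "at" ([column, row] in pixels, amid what is visible of it).
- ctrl.tip_of(camera, query): "at" ([column, row] in pixels: a listed point, or the origin of a listed thing).
The state is a dict: "time": time; "joint_pos": joint angles; "qd": joint speeds; "joint_torque": joint torques, N m; "tcp_pos": TCP position; "tool_rot": TCP orientation; "ft_force": force on the tool from outside, world axes, zero at the start; "moment": the same for the moment, N m; "opening": finger opening in m.
Only numpy, scipy, OpenCV 4.12 (cv2) and the standard library are available. Lean on these libraries where they do the work, as an engineer would, in place of code of your own. Each camera call takes 0.05 s, during which the arm holds its last target.

## Task

The ratchet standing on the battery's hold-down screw is still set to tighten: flip its direction lever over to the loosening side (the side that drives anticlockwise seen from above), then work the handle to and fro until the screw has backed all the way off, so that you feel it come up against its rubber stop and the clamp shoe is fully up. Ease it onto the stop with a little pressure but never force the ratchet, let go with the lever left on the loosening side, and do not disturb the other things on the table.

Things in the scene. Friction and masses are not known exactly. Their poses are not given: they have to be found in the camera images.
- tray: Fixed grey tray, plate 200 x 460 x 12 mm, carrying a grey car battery (170 x 200 mm, 165 high) and its hold-down clamp. Origin: on the vertical axis of the hold-down screw, at table height; z up, y from the screw to the battery, whose near end is at y = 135 mm and top 177 mm above the table (posts to 195). The ratchet turns about this z axis.
- swing_posts (a point): Point on the tray midway between two upright steel posts that limit the handle's swing: each 12 mm thick, top 76 mm above the table, 70 mm from the screw axis, at +-0.865 rad to the handle's middle position. This point is 45 mm from the axis at table height, in the handle's middle direction.
- shoe_end (a point): Top of the clamp shoe's end, a steel bar from the screw to over the battery's foot, at x 0, y 122 mm in the tray's frame. It only rises, 0.8 mm per rad of unscrewing: 42.0 mm above the table when tight, 42.0 to 42.6 at the start, 43.36 when the screw meets its rubber stop (1.0 to 1.7 rad, 1 to 3 strokes). Its measured height is too coarse to stop by: the push on the handle tells.
- ratchet (a joint): Swing of the ratchet about the screw axis, rad, -0.62 to 0.62 (posts), growing anticlockwise from above (loosening stroke). At q the handle points from the axis at -2.007 + q rad about the tray's z, from its x axis. A tooth is 0.26 rad: up to that much of a stroke is lost before the pawl bites.
- grip (a point): Centre of the handle's grip, 155 mm from the screw axis, 69 mm above the table; x axis along the handle, away from the head. A level steel bar 22 mm in diameter, from 112 to 217 mm from the axis. Free strokes need 1 N here. Driving the screw takes a steady push of 3 to 4 N here; against the rubber stop it rises by about 0.1 N per mm. Over 9 N here (1.4 N m) counts as forcing.
- head_top (a point): Centre of the top of the ratchet head, on the screw axis, 81 mm above the table. The steel head is 56 mm in diameter, 24 mm high, and widens towards the handle under the lever's pivot, which lies on the handle's line 38 mm from the axis. x axis along the handle, towards the grip.
- lever (a joint): Direction lever on the ratchet head, rad, -0.22 to 0.22 between stops; starts at -0.22 to -0.19 (tightening), stays where left. Above 0.15: loosening, the pawl drives the screw anticlockwise from above and slips clockwise. Looking from the grip to the head, the tab is to the right when tightening, to the left when loosening. 3 to 5 N at the tab move it.
- lever_tab (a point): Centre of the lever's upright dark tab: 12 mm along the lever, 8 mm thick, from 82 to 102 mm above the table (this point at 94 mm). The tab is 38 mm from the lever's vertical pivot, on the head side, so it swings in an arc of +-8 mm over the head. The point's x axis points from the tab to the pivot.
- spanner: Bystander: steel spanner lying flat, 170 mm long.
- spare_socket: Bystander: steel socket standing upright, 28 mm in diameter, 32 mm high; origin at its underside.
- terminal_clamp: Bystander: brass battery terminal clamp, about 60 mm long, 16 mm high.
- meter: Bystander: black hand multimeter lying flat, 75 x 140 x 32 mm.
- mug: Bystander: white mug, 78 mm in diameter, 92 mm high.
- bolt_tray: Bystander: open grey plastic tray, 110 x 160 x 35 mm.
- small_battery: Bystander: small black battery, 70 x 130 mm, 118 mm high with its posts.

How it is judged:
By the outcome, as a careful person would: the job done as asked, in the order asked, and still so for the second after the job is handed in, with the robot touching nothing.
It also fails if it takes over 72 s, if anything falls off the work surface, if the arm or the gripper's body presses on something with over 40 N, if the wrist force passes 120 N, or if a joint passes its speed limit or range.

## Working session

There is one attempt and no reset: what is moved stays moved. The work goes in short steps, Python scripts to look and compute and a tool call to move; the robot and the scene stay as the last step left them, time stands still between calls to the robot, and variables do not carry over. Pictures are saved under pics/ and viewed, and the job is handed in when it is done.

Besides the shell and the picture viewer there is one more tool, called after "Request:" by a JSON object that holds its "method" and its "body", one argument or row to a line. send_rows: Moves the arm, as the interface text tells. Its arguments: {"type":"object","properties":{"moves":{"type":"array","items":{"type":"number"}},"force":{"type":"number"}},"required":["moves"]}

```bash
ls; mkdir -p pics; cat > h.py <<'E'
from workcell import ctrl
import numpy as np, cv2
def snap(n,f):
    im=ctrl.grab_frame(n); cv2.imwrite('pics/'+f,im); return im
def ray(n,px,m=None):
    m=m or ctrl.camera_model(n)
    K=np.array([[m['fx'],0,m['cx']],[0,m['fy'],m['cy']],[0,0,1]])
    p=cv2.undistortPoints(np.array([[px]],float),K,np.array(m['distortion'],float))[0,0]
    R=np.array(m['R']);t=np.array(m['t']).ravel()
    return -R.T@t, R.T@np.array([p[0],p[1],1])
def at_z(n,px,z):
    c,d=ray(n,px); return c+d*(z-c[2])/d[2]
def proj(n,X):
    m=ctrl.camera_model(n)
    K=np.array([[m['fx'],0,m['cx']],[0,m['fy'],m['cy']],[0,0,1]])
    return cv2.projectPoints(np.array(X,float).reshape(-1,1,3),cv2.Rodrigues(np.array(m['R'],float))[0],np.array(m['t'],float),K,np.array(m['distortion'],float))[0][:,0]
E
python3 - <<'E'
from h import *
np.set_printoptions(precision=4,suppress=True)
s=ctrl.get_state();print(s)
Z={'tray':0,'swing_posts':0,'grip':.069,'head_top':.081,'lever_tab':.094,'shoe_end':.042,'mug':0,'meter':0,'spare_socket':0,'small_battery':0}
for c in ['scene','top','wrist']:
    snap(c,c+'0.png')
    for q in ['grip','head_top','lever_tab','swing_posts','tray','shoe_end']:
        r=ctrl.tip_of(c,q)[:2]
        for a in r: print(c,q,np.round(a['at'],1),round(a['confidence'],2),at_z(c,a['at'],Z[q]))
print(ctrl.get_state()['time'])
E
```

```text
pics
{'time': 0.0, 'joint_pos': array([-1.5461,  0.1591,  1.5982,  0.    ,  1.3862, -0.2101]), 'qd': array([-0.0006,  0.0001, -0.0006, -0.0004, -0.0006,  0.0004]), 'joint_torque': array([ -0.0014, -39.5994, -33.1438,  -0.0006,   0.0082,   0.    ]), 'tcp_pos': array([ 0.1338, -0.5585,  0.2027]), 'tool_rot': array([[ 0.9726,  0.2327, -0.    ],
       [ 0.2327, -0.9726,  0.0019],
       [ 0.0004, -0.0019, -1.    ]]), 'ft_force': array([ 0.0918,  0.0682, -0.1807]), 'moment': array([-0.0155, -0.0233,  0.04  ]), 'opening': 0.08570995111554655}
scene grip [170.3 209.2] 0.94 [ 0.5603 -0.2293  0.069 ]
scene head_top [222.5 202. ] 0.87 [ 0.5723 -0.0827  0.081 ]
scene lever_tab [220.6 205.5] 0.65 [ 0.5991 -0.0919  0.094 ]
scene lever_tab [107.5 198.9] 0.54 [ 0.5112 -0.3973  0.094 ]
scene swing_posts [207.3 223.6] 0.65 [ 0.5692 -0.1298  0.    ]
scene tray [221.3 229.8] 0.68 [ 0.6019 -0.0935  0.    ]
scene shoe_end [271.  212.1] 0.66 [0.6003 0.0532 0.042 ]
scene shoe_end [171.7 206.4] 0.52 [ 0.5206 -0.2254  0.042 ]
top grip [334.5 194.4] 0.98 [ 0.5522 -0.2339  0.069 ]
top head_top [283.5 181.8] 0.77 [ 0.5889 -0.0881  0.081 ]
top lever_tab [285.4 178.6] 0.6 [ 0.5955 -0.0926  0.094 ]
top swing_posts [290.5 196.7] 0.63 [ 0.5585 -0.1142  0.    ]
top tray [283.6 185.3] 0.82 [ 0.5936 -0.0945  0.    ]
top shoe_end [239.2 178.5] 0.79 [0.6084 0.0379 0.042 ]
top shoe_end [399.8 168.5] 0.67 [ 0.6312 -0.4412  0.042 ]
1.05
```

View pics/top0.png

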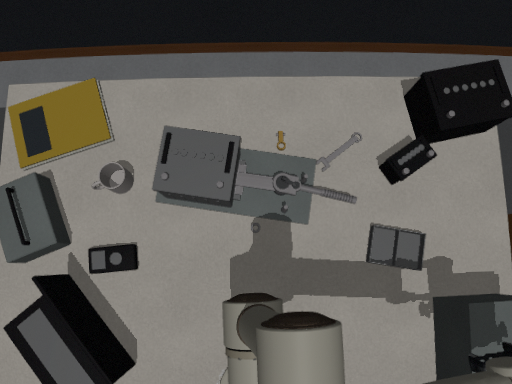

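View pics/scene0.png

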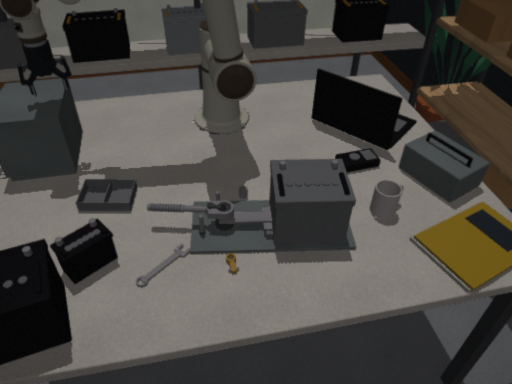

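View pics/wrist0.png

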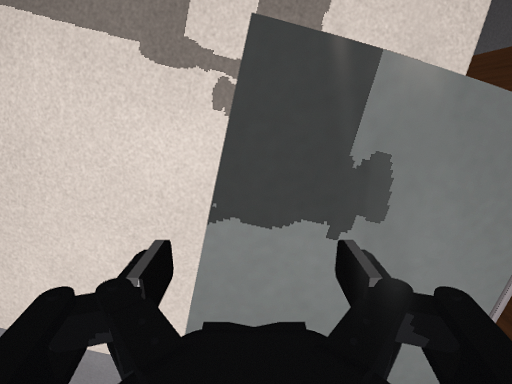

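The top view shows the ratchet head at about (285,182) and its handle running to (355,200). The tray and battery are on the left, and the gripper is over the grey box at bottom right. I'll lift and turn first.

```bash
python3 - <<'E'
from h import *
np.set_printoptions(precision=4,suppress=True)
s=ctrl.get_state();m=ctrl.camera_model('wrist');R=np.array(m['R']);c=-R.T@np.array(m['t']).ravel()
T=s['tool_rot'];print('cam in tool',T.T@(c-s['tcp_pos']),'\n',T.T@R.T)
E
```

```text
cam in tool [ 0.0719 -0.0005 -0.1713] 
 [[-0.     -0.9602 -0.2792]
 [ 1.      0.     -0.0001]
 [ 0.0001 -0.2792  0.9602]]
```

Request:
{"method": "send_rows", "body": {
  "moves": [0,0,-2.2,-7,0,0,0,-2.2,-7,0,0,0,-2.2,-7,0,0,0,-2.2,-7,0,0,0,-2.2,-7,0,0,0,-2.2,-7,0,0,0,-2.2,-7,0,0,0,0,-7,0]
}}

```text
time: 1.72
tcp_pos: [0.1338, -0.5609, 0.3635]
tool_rot: [[0.345, 0.939, 0.0], [0.938, -0.345, -0.009], [-0.008, 0.003, -1.0]]
ft_force: [-0.4, -0.5, 1.0]
opening: 0.0856
```

Request:
{"method": "send_rows", "body": {
  "moves": [3.53,1.59,0,0,0.5,3.53,1.59,0,0,0.5,3.53,1.59,0,0,0.5,3.53,1.59,0,0,0.5,3.53,1.59,0,0,0.5,3.53,1.59,0,0,0.5,3.53,1.59,0,0,0.5,3.53,1.59,0,0,0.5,3.53,1.59,0,0,0.5,3.53,1.59,0,0,0.5,3.53,1.59,0,0,0.5,3.53,1.59,0,0,0.5]
}}

```text
time: 2.72
tcp_pos: [0.4622, -0.2279, 0.3579]
tool_rot: [[0.351, 0.936, 0.0], [0.936, -0.351, -0.0], [-0.0, 0.001, -1.0]]
ft_force: [-0.0, -0.3, 0.6]
opening: 0.0425
```

Request:
{"method": "send_rows", "body": {
  "moves": [3.53,1.59,0,0,0.5,3.53,1.59,0,0,0.5,3.53,1.59,0,0,0.5,3.53,1.59,0,0,0.5,3.53,1.59,0,0,0.5,0,0,0,0,0.5,0,0,0,0,0.5]
}}

```text
time: 3.3
tcp_pos: [0.5982, -0.0906, 0.3569]
tool_rot: [[0.348, 0.938, -0.001], [0.938, -0.348, 0.0], [-0.0, -0.001, -1.0]]
ft_force: [-0.9, -0.6, -0.1]
opening: 0.0429
```

```bash
python3 - <<'E'
from h import *
np.set_printoptions(precision=4,suppress=True)
s=ctrl.get_state();print(s['tcp_pos'],s['tool_rot'],s['joint_pos'],s['opening'],s['qd'])
Z={'tray':0,'swing_posts':0,'grip':.069,'head_top':.081,'lever_tab':.094,'shoe_end':.042}
c='wrist';snap(c,'w1.png')
for q in Z:
    for a in ctrl.tip_of(c,q)[:2]: print(c,q,np.round(a['at'],1),round(a['confidence'],2),at_z(c,a['at'],Z[q]))
print(ctrl.get_state()['time'])
E
```

```text
[ 0.5982 -0.0906  0.3569] [[ 0.3479  0.9375 -0.0013]
 [ 0.9375 -0.3479  0.0003]
 [-0.0002 -0.0013 -1.    ]] [-0.3497  0.1886  1.2656 -0.0002  1.6887  0.0057] 0.042857518479969076 [-0.0508 -0.0345  0.0227 -0.0132  0.003  -0.0091]
wrist tray [246.7 155.6] 0.77 [ 0.583  -0.0937  0.    ]
wrist swing_posts [242.6 174.2] 0.89 [ 0.5625 -0.1251  0.    ]
wrist grip [257.8 243.1] 0.73 [ 0.5499 -0.241   0.069 ]
wrist head_top [245.6 157.9] 0.63 [ 0.586  -0.0868  0.081 ]
wrist head_top [232.3  81.3] 0.51 [0.6092 0.0293 0.081 ]
wrist lever_tab [254.1 156.7] 0.62 [ 0.6003 -0.0879  0.094 ]
wrist shoe_end [231.6  80.8] 0.78 [0.6073 0.0354 0.042 ]
3.65
```

View pics/w1.png

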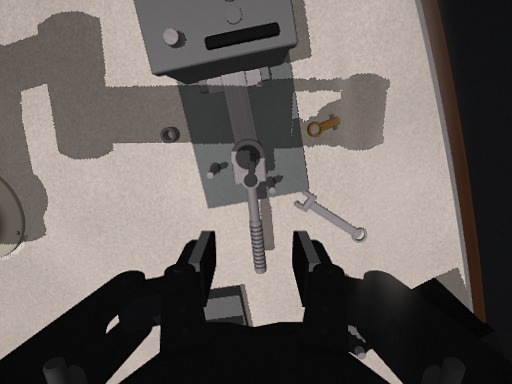

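```bash
python3 - <<'E'
from h import *
im=cv2.imread('pics/w1.png');cv2.imwrite('pics/w1c.png',cv2.resize(im[130:280,190:310],None,fx=4,fy=4,interpolation=cv2.INTER_CUBIC))
print(proj('wrist',[ctrl.get_state()['tcp_pos']]))
E
```

```text
[[253.040297   226.12702875]]
```

View pics/w1c.png

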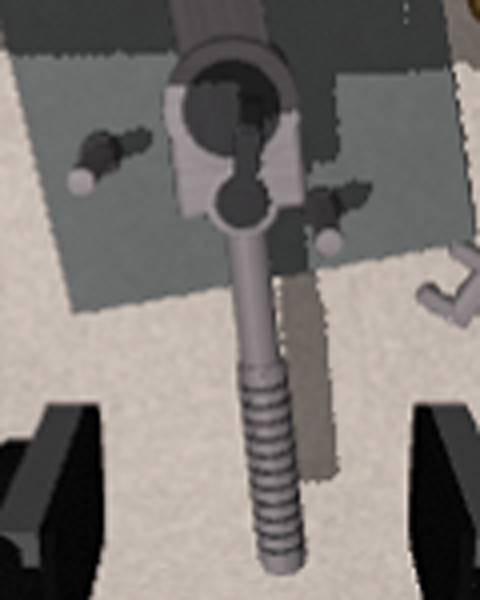

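Request:
{"method": "send_rows", "body": {
  "moves": [0.8,0,2.5,-3,0.8,0.8,0,2.5,-3,0.8,0.8,0,2.5,0,0.8,0.8,0,2.5,0,0.8,0,0,2.5,0,0.8,0,0,1.5,0,0.8,0,0,0,0,0.8,0,0,0,0,0.8]
}}

```text
time: 4.32
tcp_pos: [0.6061, -0.0619, 0.2174]
tool_rot: [[0.252, 0.968, -0.001], [0.968, -0.252, 0.0], [0.0, -0.001, -1.0]]
ft_force: [-0.3, -0.8, -0.0]
opening: 0.0168
```

```bash
cat > look.py <<'E'
from h import *
import sys
np.set_printoptions(precision=4,suppress=True)
s=ctrl.get_state();print(s['tcp_pos'],s['tool_rot'][:2,0],s['opening'],s['ft_force'])
Z={'tray':0,'swing_posts':0,'grip':.069,'head_top':.081,'lever_tab':.094,'shoe_end':.042}
c='wrist';im=snap(c,sys.argv[1])
for q in sys.argv[2].split(','):
    for a in ctrl.tip_of(c,q)[:2]: print(c,q,np.round(a['at'],1),round(a['confidence'],2),at_z(c,a['at'],Z[q]))
print(proj(c,[s['tcp_pos']]),ctrl.get_state()['time'])
cv2.imwrite('pics/'+sys.argv[1],cv2.resize(im,(800,600),interpolation=cv2.INTER_CUBIC))
E
python3 look.py w2.png tray,swing_posts,grip,head_top,lever_tab,shoe_end
```

```text
[ 0.6061 -0.0619  0.2174] [0.2519 0.9678] 0.016796518122468903 [-0.2635 -0.7881 -0.0005]
wrist tray [245.3 181.9] 0.63 [ 0.5911 -0.0824  0.    ]
wrist swing_posts [235.7 212.6] 0.58 [ 0.5653 -0.1243  0.    ]
wrist swing_posts [236.1  89.8] 0.24 [0.6122 0.0422 0.    ]
wrist grip [247.8 308.8] 0.64 [ 0.5538 -0.2415  0.069 ]
wrist head_top [243.5 199.9] 0.91 [ 0.5907 -0.0838  0.081 ]
wrist lever_tab [252.7 204.5] 0.97 [ 0.6005 -0.0876  0.094 ]
wrist lever_tab [150.7 151.5] 0.42 [ 0.51   -0.0024  0.094 ]
wrist shoe_end [237.3  92.4] 0.71 [0.6135 0.0357 0.042 ]
[[251.2367 225.6803]] 4.6667
```

View pics/w2.png

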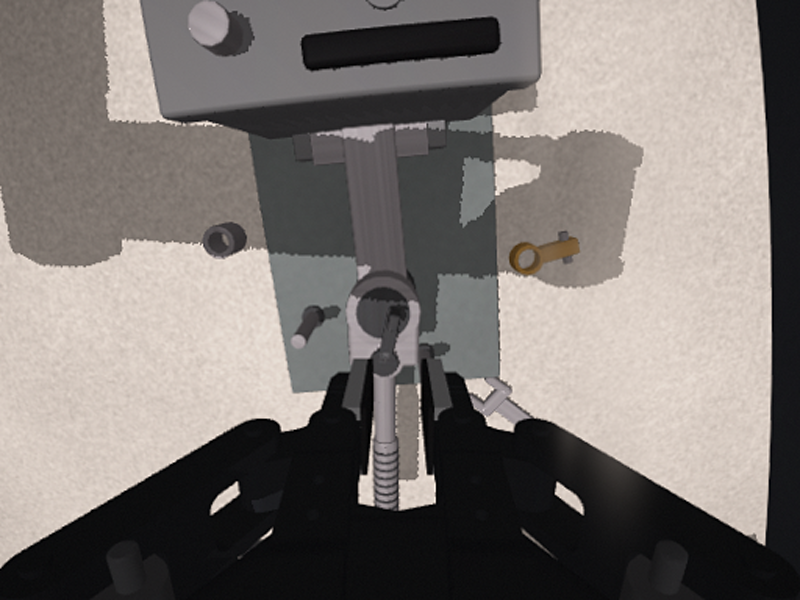

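The wrist picture shows the head at (380,312) in the 800×600 picture and the dark tab at (395,320), right of the handle line as expected for tightening. I'll straddle the tab.

Request:
{"method": "send_rows", "body": {
  "moves": [-0.7,0,2.5,0,0.65,-0.7,0,2.5,0,0.65,-0.7,0.1,2.0,0,0.65,-0.5,0,2.0,0,0.65,0,0,0,0,0.65,0,0,0,0,0.65]
}}

```text
time: 5.17
tcp_pos: [0.6005, -0.0868, 0.1272]
tool_rot: [[0.252, 0.968, -0.002], [0.968, -0.252, 0.001], [0.0, -0.002, -1.0]]
ft_force: [0.0, 0.1, 1.0]
opening: 0.03
```

```bash
python3 look.py w3.png head_top,lever_tab,tray,swing_posts
```

```text
[ 0.6005 -0.0868  0.1272] [0.2516 0.9678] 0.02997572437279517 [0.048  0.1319 1.0478]
wrist head_top [241.4 204.4] 0.82 [ 0.5929 -0.0857  0.081 ]
wrist lever_tab [248.5 207.4] 0.71 [ 0.5995 -0.0855  0.094 ]
wrist tray [241.8 181.1] 0.76 [ 0.5906 -0.0848  0.    ]
wrist tray [247.1 210.6] 0.66 [ 0.5873 -0.1198  0.    ]
[[250.0911 225.0046]] 5.4167
```

View pics/w3.png

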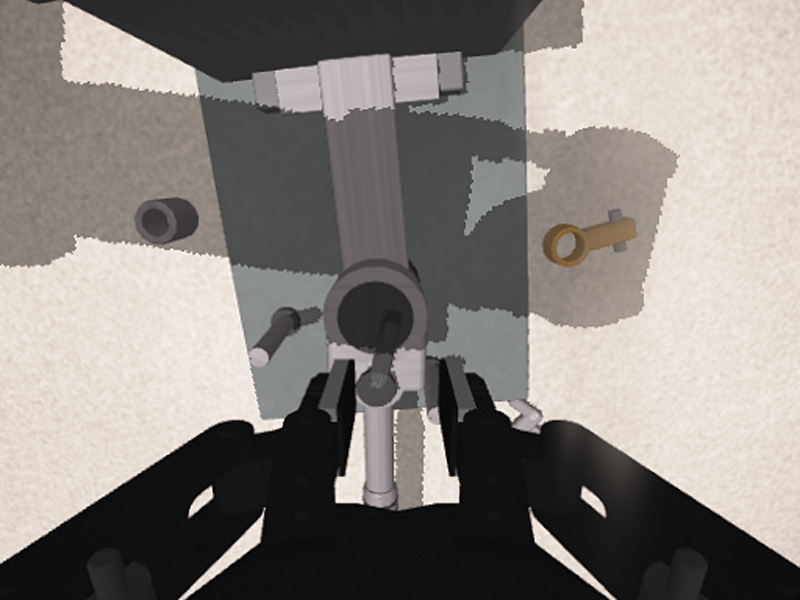

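Request:
{"method": "send_rows", "body": {
  "moves": [0,0,1.5,0,0.65,0,0,1.5,0,0.65,0,0,1.0,0,0.65,0,0,0,0,0.65,0,-0.5,0,0,0.65,0,-0.4,0,0,0.65,0,0,0,0,0.65]
}}

```text
time: 6.0
tcp_pos: [0.5924, -0.0846, 0.0888]
tool_rot: [[0.251, 0.968, 0.001], [0.968, -0.251, -0.0], [-0.0, 0.001, -1.0]]
ft_force: [-0.2, 0.3, 0.3]
opening: 0.0301
```

```bash
python3 look.py w4.png lever_tab
```

```text
[ 0.5924 -0.0846  0.0888] [0.251 0.968] 0.030078540332862214 [-0.1895  0.3063  0.3381]
wrist lever_tab [262.3 227.7] 0.65 [ 0.599  -0.0853  0.094 ]
[[252.1317 226.0043]] 6.1
```

View pics/w4.png

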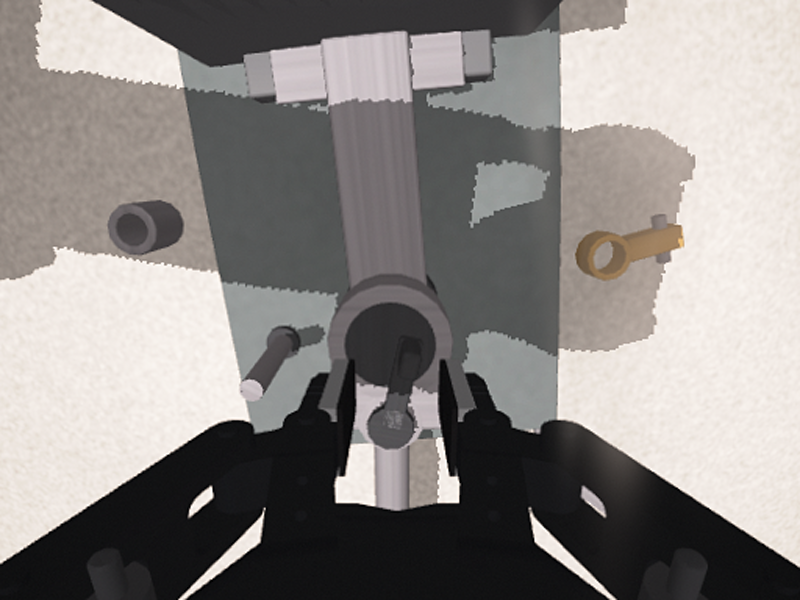

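Request:
{"method": "send_rows", "body": {
  "moves": [0,-0.3,0,0,0.65,0,-0.3,0,0,0.65,0,-0.3,0,0,0.65,0,-0.2,0,0,0.65,0,0,0,0,0.65]
}}

```text
time: 6.52
tcp_pos: [0.5813, -0.0818, 0.0876]
tool_rot: [[0.251, 0.968, -0.0], [0.968, -0.251, 0.0], [0.0, -0.0, -1.0]]
ft_force: [0.0, 0.2, -0.0]
opening: 0.0302
```

Request:
{"method": "send_rows", "body": {
  "moves": [0,-0.2,0,0,0.65,0,-0.2,0,0,0.65,0,0,0,0,0.65]
}}

```text
time: 6.77
tcp_pos: [0.5776, -0.0808, 0.0876]
tool_rot: [[0.251, 0.968, -0.0], [0.968, -0.251, 0.0], [0.0, -0.0, -1.0]]
ft_force: [0.1, -0.7, -0.2]
opening: 0.0299
```

```bash
python3 look.py w5.png lever_tab,head_top
```

```text
[ 0.5776 -0.0808  0.0876] [0.2511 0.968 ] 0.029867748149786627 [ 0.1473 -0.7401 -0.2381]
wrist lever_tab [283.9 230.4] 0.87 [ 0.5971 -0.0863  0.094 ]
wrist head_top [270.9 221.6] 0.58 [ 0.59   -0.0836  0.081 ]
[[252.297 225.996]] 6.9167
```

View pics/w5.png

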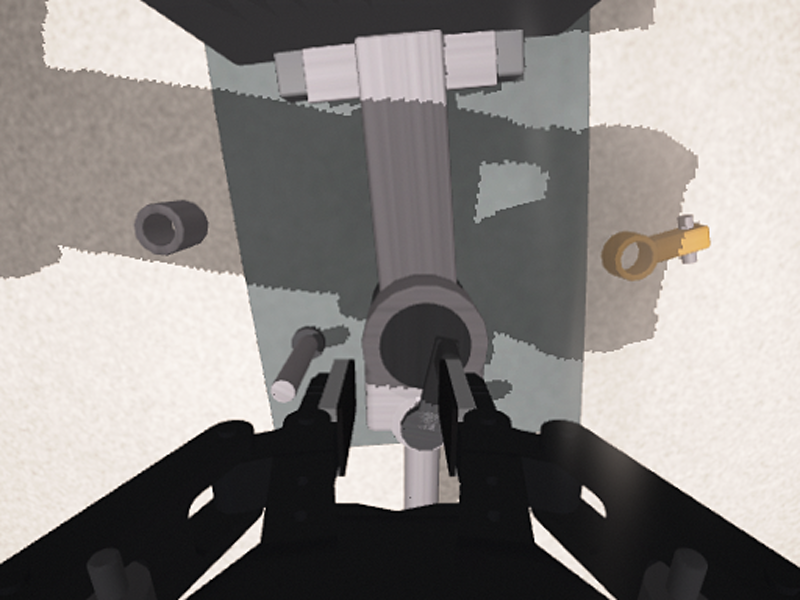

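Request:
{"method": "send_rows", "body": {
  "moves": [0,-0.2,0,0,0.65,0,-0.2,0,0,0.65,0,-0.2,0,0,0.65,0,0,0,0,0.65]
}}

```text
time: 7.25
tcp_pos: [0.5717, -0.0793, 0.0876]
tool_rot: [[0.251, 0.968, -0.0], [0.968, -0.251, 0.0], [0.0, -0.001, -1.0]]
ft_force: [0.8, -0.6, 0.0]
opening: 0.0297
```

Request:
{"method": "send_rows", "body": {
  "moves": [0,-0.2,0,0,0.65,0,-0.2,0,0,0.65,0,0,0,0,0.65]
}}

```text
time: 7.5
tcp_pos: [0.5678, -0.0783, 0.0876]
tool_rot: [[0.251, 0.968, -0.0], [0.968, -0.251, 0.0], [0.0, -0.0, -1.0]]
ft_force: [-0.4, 0.6, 0.4]
opening: 0.0303
```

```bash
python3 look.py w6.png lever_tab,head_top,grip
```

```text
[ 0.5678 -0.0783  0.0876] [0.2512 0.9679] 0.030278796018662183 [-0.3547  0.6218  0.4092]
wrist lever_tab [299.4 231.5] 0.85 [ 0.5969 -0.0871  0.094 ]
wrist head_top [287.9 220.8] 0.69 [ 0.5917 -0.0835  0.081 ]
[[252.1216 225.9075]] 7.7
```

View pics/w6.png

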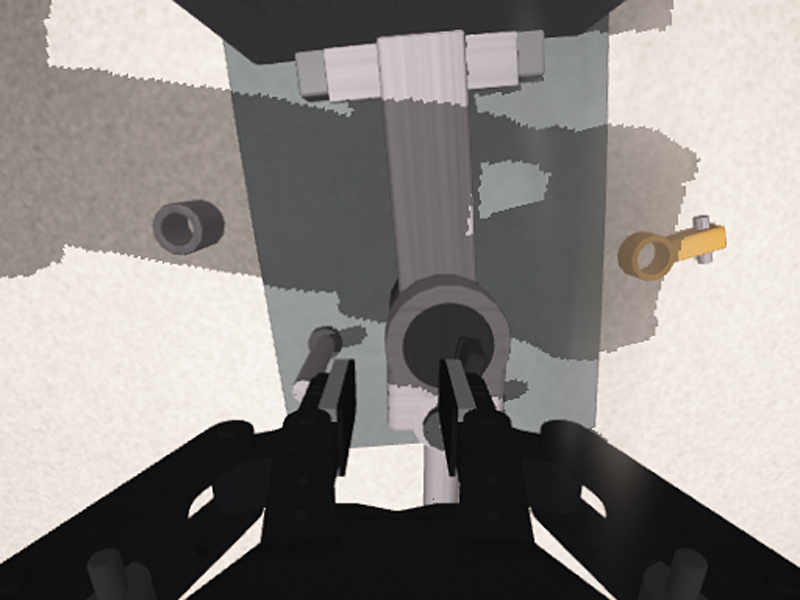

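```bash
python3 - <<'E'
from h import *
np.set_printoptions(precision=1,suppress=True)
s=ctrl.get_state();T=s['tool_rot'];p=s['tcp_pos']
for x in (.011,-.011):
  for z in (0,-.005,-.01,-.015,-.02,-.03):
    print(x,z,(proj('wrist',[p+T@np.array([x,y,z]) for y in(-.015,.015)])*1.5625).ravel())
E
```

```text
0.011 0 [359.1 328.8 431.1 328.7]
0.011 -0.005 [358.1 332.9 432.1 332.9]
0.011 -0.01 [357.  337.3 433.1 337.2]
0.011 -0.015 [355.9 341.9 434.1 341.9]
0.011 -0.02 [354.7 346.8 435.2 346.8]
0.011 -0.03 [352.1 357.5 437.6 357.4]
-0.011 0 [360.4 376.8 429.9 376.8]
-0.011 -0.005 [359.5 382.1 430.8 382.1]
-0.011 -0.01 [358.5 387.6 431.7 387.6]
-0.011 -0.015 [357.4 393.4 432.7 393.4]
-0.011 -0.02 [356.3 399.6 433.7 399.5]
-0.011 -0.03 [354.  412.9 435.9 412.9]
```

```bash
python3 - <<'E'
from h import *
np.set_printoptions(precision=1,suppress=True)
im=snap('scene','s1.png');p=ctrl.get_state()['tcp_pos']
u=proj('scene',[p,p+[0,0,.03],[.597,-.087,.102],[.597,-.087,.082]]);print(u)
cv2.imwrite('pics/s1c.png',cv2.resize(im[140:250,150:300],None,fx=5,fy=5,interpolation=cv2.INTER_CUBIC));print((u-[150,140])*5)
E
```

```text
[[223.7 199.1]
 [223.3 191.1]
 [222.1 202.6]
 [222.4 207.9]]
[[368.3 295.5]
 [366.7 255.7]
 [360.7 313.1]
 [361.8 339.4]]
```

View pics/s1c.png

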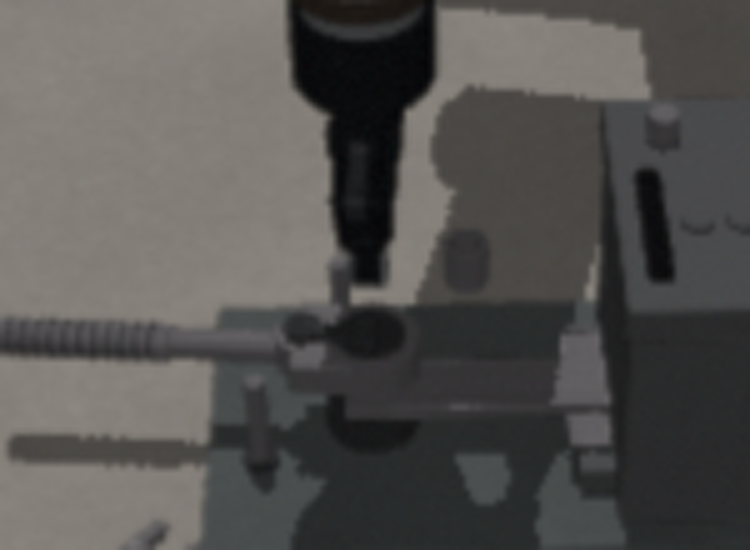

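Request:
{"method": "send_rows", "body": {
  "moves": [0,1.4,0,0,0.65,0,1.3,0,0,0.65,0,0,0,0,0.65,0,0,0.4,0,0.65,0,0,0.4,0,0.65,0,0,0,0,0.65]
}}

```text
time: 8.25
tcp_pos: [0.5929, -0.0847, 0.0782]
tool_rot: [[0.251, 0.968, -0.003], [0.968, -0.251, 0.001], [0.0, -0.003, -1.0]]
ft_force: [-0.9, 0.3, -0.9]
opening: 0.0303
```

Request:
{"method": "send_rows", "body": {
  "moves": [0,0,0.3,0,0.65,0,0,0.3,0,0.65,0,0,0,0,0.65]
}}

```text
time: 8.5
tcp_pos: [0.5936, -0.0849, 0.0729]
tool_rot: [[0.251, 0.968, -0.001], [0.968, -0.251, 0.0], [0.0, -0.001, -1.0]]
ft_force: [-0.6, 0.0, 0.2]
opening: 0.0301
```

```bash
python3 - <<'E'
from h import *
np.set_printoptions(precision=1,suppress=True)
im=snap('scene','s2.png');p=ctrl.get_state()['tcp_pos']
u=proj('scene',[p,p+[.015,0,0]]);
cv2.imwrite('pics/s2c.png',cv2.resize(im[140:250,150:300],None,fx=5,fy=5,interpolation=cv2.INTER_CUBIC));print((u-[150,140])*5)
E
python3 look.py w7.png lever_tab
```

```text
[[365.  346.5]
 [369.3 364.9]]
[ 0.5939 -0.085   0.0732] [0.2512 0.9679] 0.02996239372271612 [0.3281 0.3651 0.0621]
[[252.1365 225.6789]] 8.65
```

View pics/s2c.png

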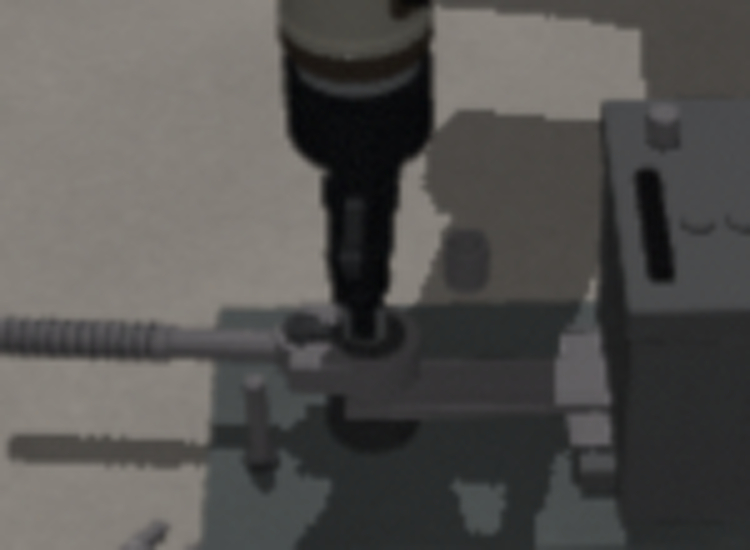

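View pics/w7.png

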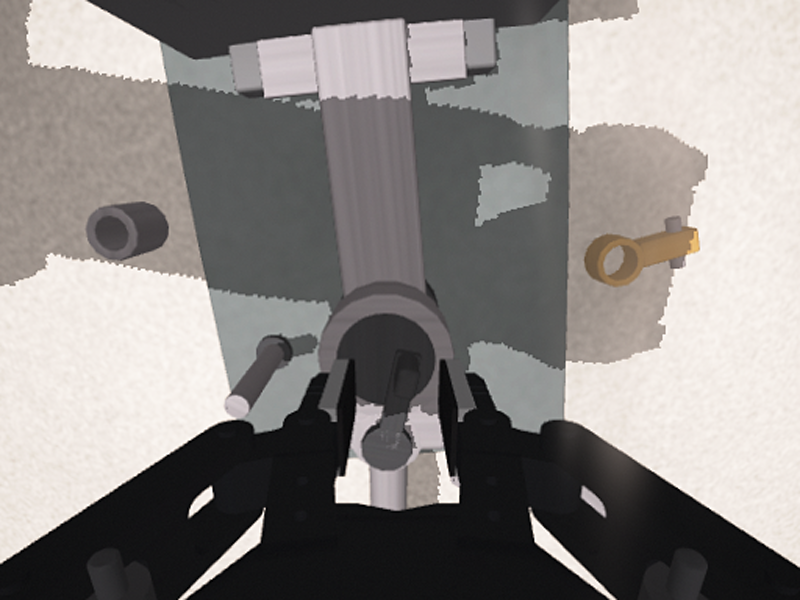

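Request:
{"method": "send_rows", "body": {
  "moves": [0,0,0.2,0,0.65,0,0,0.2,0,0.65,0,-0.3,0,0,0.65,0,-0.2,0,0,0.65,0,0,0,0,0.65]
}}

```text
time: 9.07
tcp_pos: [0.589, -0.0837, 0.0696]
tool_rot: [[0.251, 0.968, -0.001], [0.968, -0.251, 0.0], [0.0, -0.001, -1.0]]
ft_force: [-1.4, 0.3, -0.1]
opening: 0.03
```

Request:
{"method": "send_rows", "body": {
  "moves": [0,-0.2,0,0,0.65,0,-0.2,0,0,0.65,0,0,0,0,0.65]
}}

```text
time: 9.32
tcp_pos: [0.5859, -0.0827, 0.0699]
tool_rot: [[0.251, 0.968, 0.001], [0.968, -0.251, 0.0], [0.0, 0.001, -1.0]]
ft_force: [1.2, 1.3, -0.3]
opening: 0.03
```

Request:
{"method": "send_rows", "body": {
  "moves": [0,-0.2,0,0,0.65,0,-0.2,0,0,0.65,0,0,0,0,0.65]
}}

```text
time: 9.57
tcp_pos: [0.5818, -0.0817, 0.0699]
tool_rot: [[0.251, 0.968, 0.001], [0.968, -0.251, 0.0], [0.0, 0.001, -1.0]]
ft_force: [2.0, 0.6, 0.3]
opening: 0.0298
```

```bash
python3 look.py w8.png lever_tab
```

```text
[ 0.5818 -0.0817  0.0699] [0.2511 0.968 ] 0.029824740306200342 [2.0362 0.5572 0.2979]
wrist lever_tab [270.7 242. ] 0.85 [ 0.5919 -0.0844  0.094 ]
[[252.8015 225.7878]] 9.6667
```

View pics/w8.png

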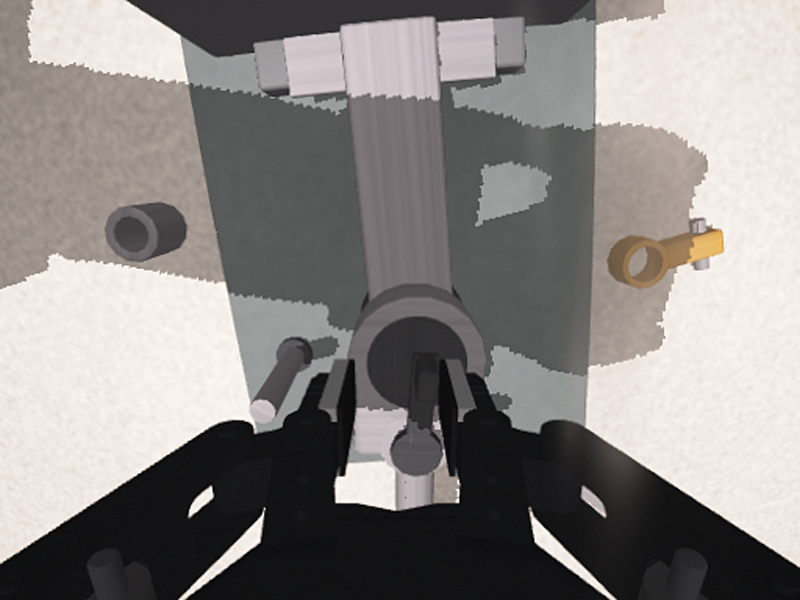

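The tab is moving: it's now at (425,375), nearly in line with the handle. I'll keep pushing.

Request:
{"method": "send_rows", "body": {
  "moves": [0,-0.2,0,0,0.65,0,-0.2,0,0,0.65,0,0,0,0,0.65]
}}

```text
time: 9.92
tcp_pos: [0.578, -0.0808, 0.0699]
tool_rot: [[0.251, 0.968, 0.001], [0.968, -0.251, 0.0], [0.0, 0.001, -1.0]]
ft_force: [3.0, 1.4, 0.5]
opening: 0.0304
```

Request:
{"method": "send_rows", "body": {
  "moves": [0,-0.2,0,0,0.65,0,-0.1,0,0,0.65,0,0,0,0,0.65]
}}

```text
time: 10.17
tcp_pos: [0.5751, -0.0801, 0.0699]
tool_rot: [[0.251, 0.968, 0.001], [0.968, -0.251, -0.0], [0.0, 0.001, -1.0]]
ft_force: [3.7, 2.7, 1.2]
opening: 0.0299
```

```bash
python3 look.py w9.png lever_tab,head_top
```

```text
[ 0.5751 -0.0801  0.0699] [0.2511 0.968 ] 0.029870190924175997 [3.7408 2.7048 1.1539]
wrist lever_tab [269.9 241.2] 0.86 [ 0.5849 -0.0821  0.094 ]
wrist head_top [279.  231.2] 0.87 [ 0.5912 -0.0831  0.081 ]
[[252.8635 225.9136]] 10.3167
```

View pics/w9.png

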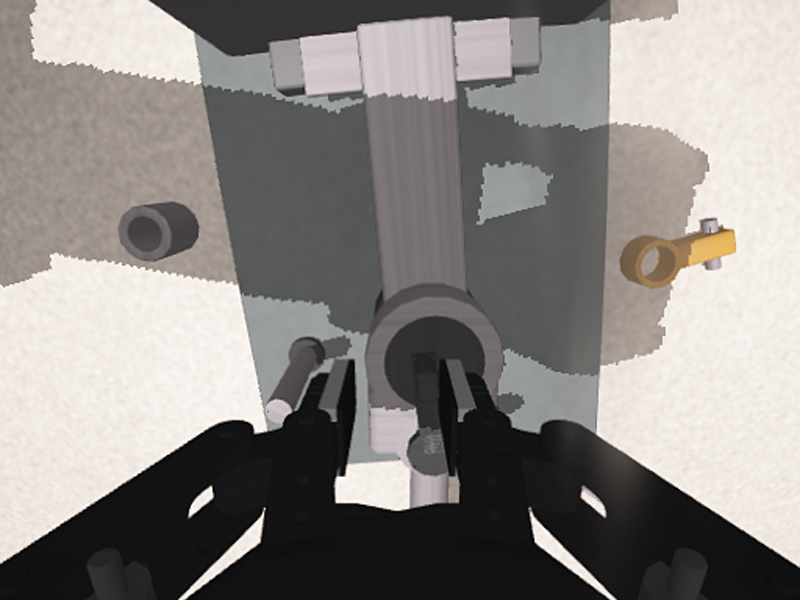

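Request:
{"method": "send_rows", "body": {
  "moves": [0,-0.1,0,0,0.65,0,-0.1,0,0,0.65,0,0,0,0,0.65]
}}

```text
time: 10.57
tcp_pos: [0.5731, -0.0798, 0.0698]
tool_rot: [[0.251, 0.968, 0.0], [0.968, -0.251, -0.0], [-0.0, 0.0, -1.0]]
ft_force: [3.4, 0.9, 0.7]
opening: 0.0297
```

Request:
{"method": "send_rows", "body": {
  "moves": [0,-0.1,0,0,0.65,0,0,0,0,0.65]
}}

```text
time: 10.73
tcp_pos: [0.5721, -0.0796, 0.0698]
tool_rot: [[0.251, 0.968, 0.0], [0.968, -0.251, -0.0], [-0.0, 0.0, -1.0]]
ft_force: [4.1, -0.1, 1.0]
opening: 0.0299
```

```bash
python3 look.py w10.png lever_tab,head_top,swing_posts
```

```text
[ 0.5721 -0.0796  0.0698] [0.2512 0.9679] 0.029929314606791244 [ 4.0956 -0.0824  0.9788]
wrist lever_tab [268.5 243.4] 0.73 [ 0.5808 -0.0825  0.094 ]
wrist head_top [282.8 232.8] 0.8 [ 0.5903 -0.0841  0.081 ]
[[252.8836 226.1713]] 10.9333
```

View pics/w10.png

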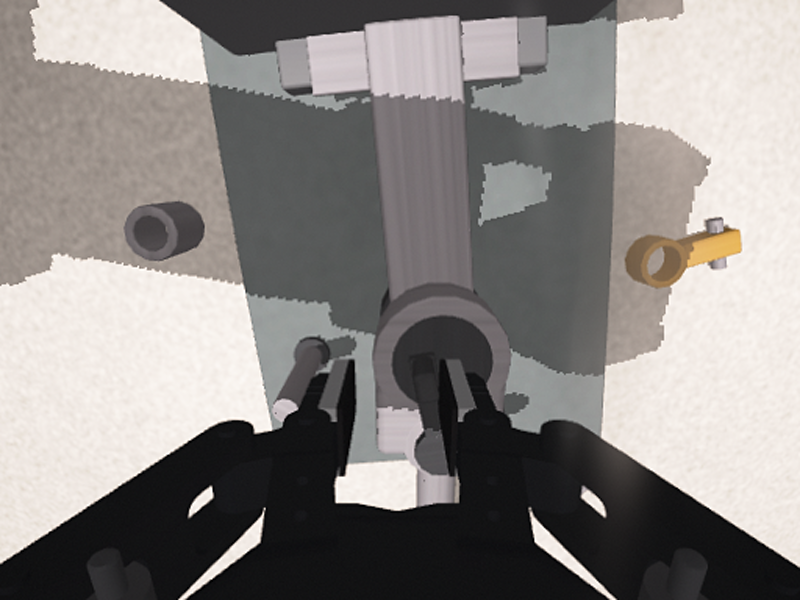

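Request:
{"method": "send_rows", "body": {
  "moves": [0,-0.1,0,0,0.65,0,0,0,0,0.65]
}}

```text
time: 11.1
tcp_pos: [0.5713, -0.0794, 0.0698]
tool_rot: [[0.251, 0.968, 0.001], [0.968, -0.251, -0.0], [-0.0, 0.001, -1.0]]
ft_force: [3.9, -0.4, 1.2]
opening: 0.0294
```

Request:
{"method": "send_rows", "body": {
  "moves": [0,-0.1,0,0,0.65,0,0,0,0,0.65]
}}

```text
time: 11.27
tcp_pos: [0.5711, -0.0793, 0.0699]
tool_rot: [[0.251, 0.968, 0.002], [0.968, -0.251, -0.001], [-0.0, 0.002, -1.0]]
ft_force: [7.3, -0.3, -1.1]
opening: 0.03
```

The tab is on its stop: 7 N, with only 0.2 mm of movement. Next I'll retreat and go to the grip.

Request:
{"method": "send_rows", "body": {
  "moves": [0,0.5,0,0,0.65,0,0.5,0,0,0.65,0,0,-2.5,0,0.55,0,0,-2.5,0,0.55,-3.2,0.2,0,0,0.55,-3.2,0.3,0,0,0.55,-3.2,0.3,0,0,0.55,-3.2,0.3,0,0,0.55,-3.0,0.2,0,0,0.55,0,0,0,0,0.55,0,0,0,0,0.55]
}}

```text
time: 12.18
tcp_pos: [0.5515, -0.2385, 0.1187]
tool_rot: [[0.254, 0.967, -0.003], [0.967, -0.254, 0.002], [0.001, -0.003, -1.0]]
ft_force: [-0.2, 0.7, 0.3]
opening: 0.0382
```

```bash
python3 look.py w11.png lever_tab,head_top,grip,swing_posts
```

```text
[ 0.5515 -0.2385  0.1187] [0.2539 0.9672] 0.03816740080237928 [-0.1753  0.6622  0.3361]
wrist grip [251.9 199.6] 0.76 [ 0.5523 -0.2333  0.069 ]
wrist swing_posts [236.3  63.3] 0.78 [ 0.5666 -0.1169  0.    ]
[[251.8922 229.2079]] 12.4333
```

View pics/w11.png

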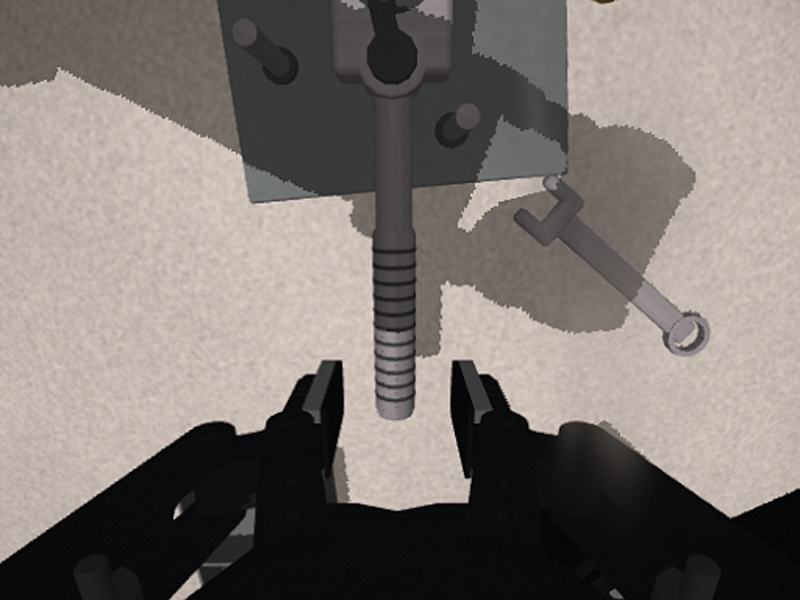

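The lever tab is now left of the handle line, at (385,15). The grip is centred between the fingers at column 394. Next I'll descend to straddle it.

Request:
{"method": "send_rows", "body": {
  "moves": [0,0,2.0,0,0.55,0,0,2.0,0,0.55,0,0,2.0,0,0.55,0,0,1.2,0,0.55,0,0,1.0,0,0.55,0,0,0,0,0.66,0,0,0,0,0.66,0,0,0,0,0.66]
}}

```text
time: 13.1
tcp_pos: [0.5537, -0.2381, 0.039]
tool_rot: [[0.251, 0.968, 0.002], [0.968, -0.251, -0.001], [-0.001, 0.002, -1.0]]
ft_force: [0.3, 0.6, -0.2]
opening: 0.0291
```

```bash
python3 - <<'E'
from h import *
np.set_printoptions(precision=1,suppress=True)
im=snap('scene','s3.png');s=ctrl.get_state();p=s['tcp_pos'];print(p*1000,s['ft_force'],s['opening']*1000)
cv2.imwrite('pics/s3c.png',cv2.resize(im[140:250,110:260],None,fx=5,fy=5,interpolation=cv2.INTER_CUBIC))
E
python3 look.py w12.png grip
```

```text
[ 553.8 -238.2   39.2] [ 0.5  0.3 -0.1] 29.268907816984274
[ 0.5538 -0.2382  0.0392] [0.251 0.968] 0.029268907816984276 [ 0.5421  0.304  -0.1439]
wrist grip [246.2 242.6] 0.85 [ 0.5507 -0.2346  0.069 ]
[[253.1612 226.1761]] 13.25
```

View pics/s3c.png

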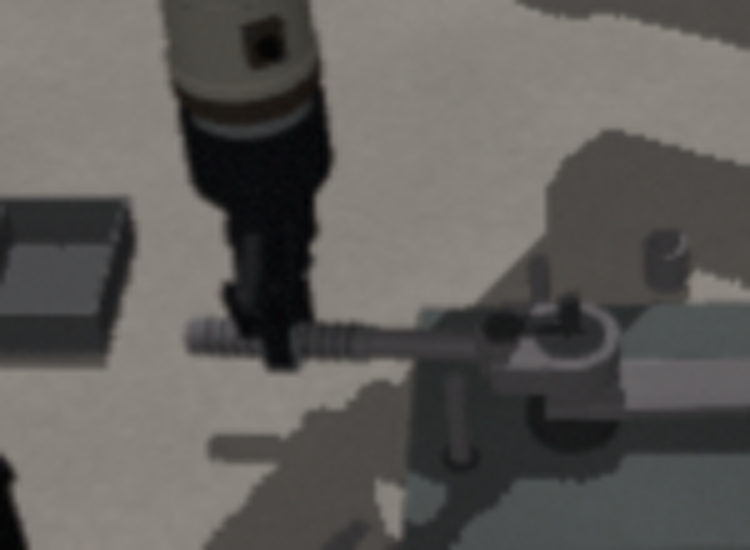

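View pics/w12.png

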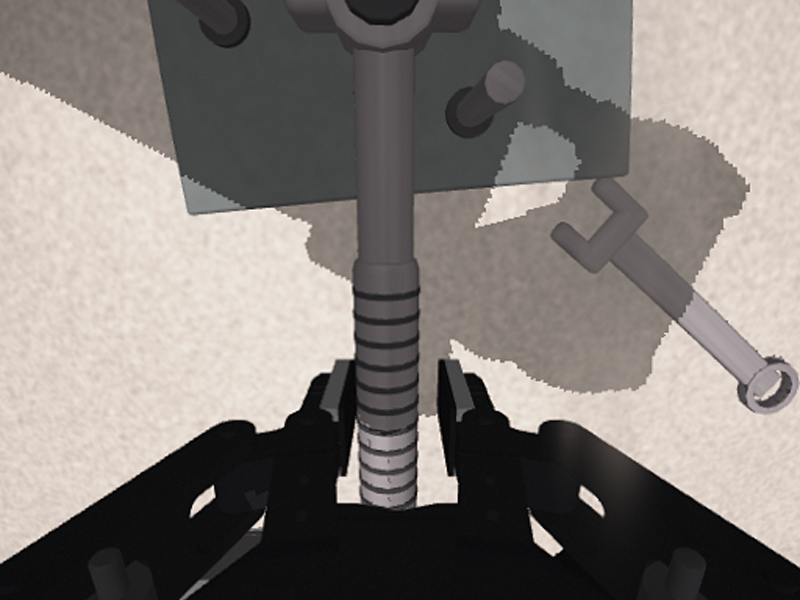

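Request:
{"method": "send_rows", "body": {
  "moves": [0,-0.4,0.2,0,0.66,0.01,-0.54,0.2,2,0.66,0.01,-0.54,0,2,0.66,0.01,-0.54,0,2,0.66,0.01,-0.54,0,2,0.66,0.01,-0.54,0,2,0.66,0.01,-0.54,0,2,0.66,0.01,-0.54,0,2,0.66]
}}

```text
time: 13.92
tcp_pos: [0.5136, -0.2227, 0.034]
tool_rot: [[0.479, 0.878, 0.001], [0.878, -0.479, -0.0], [-0.0, 0.001, -1.0]]
ft_force: [-0.0, -0.2, -0.8]
opening: 0.0291
```

```bash
cat > fit.py <<'E'
from h import *
s=ctrl.get_state();T=s['tool_rot'];p=s['tcp_pos'];C=np.array([.5908,-.0870])
d=p[:2]-C;a=np.arctan2(d[1],d[0]);f=s['ft_force'];t=np.array([-np.sin(a),np.cos(a)])
xa=np.arctan2(T[1,0],T[0,0])
print('t %.2f r %.1fmm ang %.3f q~%.3f toolx-ang %.1fdeg Ftan %.2f Frad %.2f Fz %.2f z %.4f op %.1f'%(s['time'],np.hypot(*d)*1e3,a,a+2.17,np.degrees((xa-np.pi-a+np.pi)%(2*np.pi)-np.pi),f[:2]@t,f[:2]@d/np.hypot(*d),f[2],p[2],s['opening']*1e3))
E
python3 fit.py
```

```text
t 13.92 r 156.2mm ang -2.088 q~0.082 toolx-ang 1.0deg Ftan 0.09 Frad 0.20 Fz -0.83 z 0.0340 op 29.1
```

Request:
{"method": "send_rows", "body": {
  "moves": [0.01,-0.67,0,2.5,0.66,0.01,-0.67,0,2.5,0.66,0.01,-0.67,0,2.5,0.66,0.01,-0.67,0,2.5,0.66,0.01,-0.67,0,2.5,0.66,0.01,-0.67,0,2.5,0.66,0.01,-0.67,0,2.5,0.66,0.01,-0.67,0,2.5,0.66,0.01,-0.67,0,2.5,0.66,0.01,-0.67,0,2.5,0.66,0.01,-0.67,0,2.5,0.66,0,0,0,0,0.66]
}}

```text
time: 14.92
tcp_pos: [0.4587, -0.1731, 0.0337]
tool_rot: [[0.83, 0.558, -0.001], [0.558, -0.83, 0.0], [-0.0, -0.001, -1.0]]
ft_force: [-0.2, 0.3, 0.0]
opening: 0.0288
```

```bash
python3 fit.py; python3 look.py w13.png grip,swing_posts
```

```text
t 14.92 r 157.7mm ang -2.564 q~-0.394 toolx-ang 0.8deg Ftan -0.35 Frad 0.01 Fz 0.05 z 0.0337 op 28.8
[ 0.4587 -0.1731  0.0337] [0.8299 0.558 ] 0.028823496388995954 [-0.202   0.2876  0.0459]
wrist grip [255.2 245.5] 0.94 [ 0.4628 -0.1725  0.069 ]
wrist swing_posts [277.9  43.9] 0.62 [ 0.5662 -0.1218  0.    ]
[[251.7222 226.3878]] 15.0667
```

View pics/w13.png

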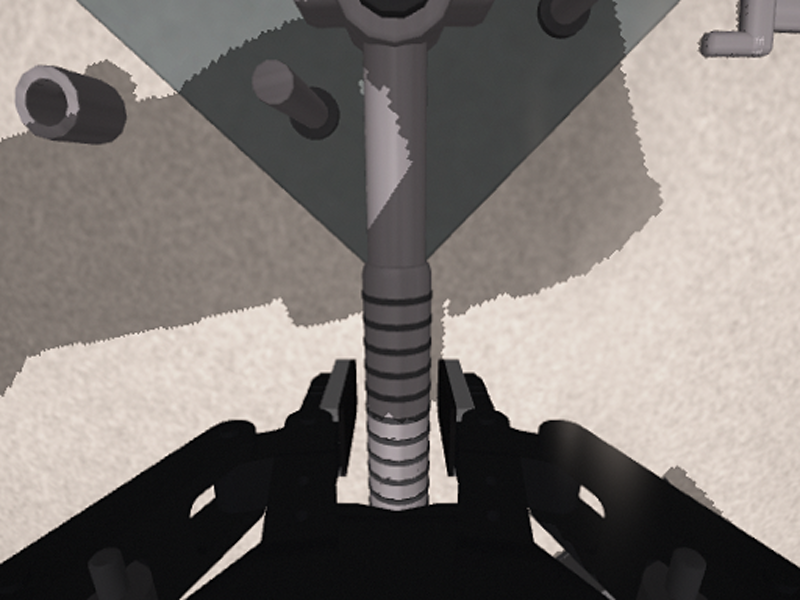

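Request:
{"method": "send_rows", "body": {
  "moves": [0.01,-0.54,0,2,0.66,0.01,-0.54,0,2,0.66,0.01,-0.54,0,2,0.66,0.01,-0.54,0,2,0.66,0.01,-0.54,0,2,0.66,0,0,0,0,0.66]
}}

```text
time: 15.57
tcp_pos: [0.4463, -0.15, 0.0336]
tool_rot: [[0.914, 0.406, -0.0], [0.406, -0.914, 0.0], [-0.0, -0.0, -1.0]]
ft_force: [-0.2, 0.1, -0.3]
opening: 0.0289
```

```bash
python3 fit.py; python3 look.py w14.png grip
```

```text
t 15.57 r 157.7mm ang -2.730 q~-0.560 toolx-ang 0.4deg Ftan -0.22 Frad 0.13 Fz -0.27 z 0.0336 op 28.9
[ 0.4463 -0.15    0.0336] [0.9138 0.4061] 0.028890610689645074 [-0.2084  0.1488 -0.2694]
wrist grip [255.6 249.2] 0.75 [ 0.4482 -0.1507  0.069 ]
[[253.1488 226.3074]] 15.6667
```

View pics/w14.png

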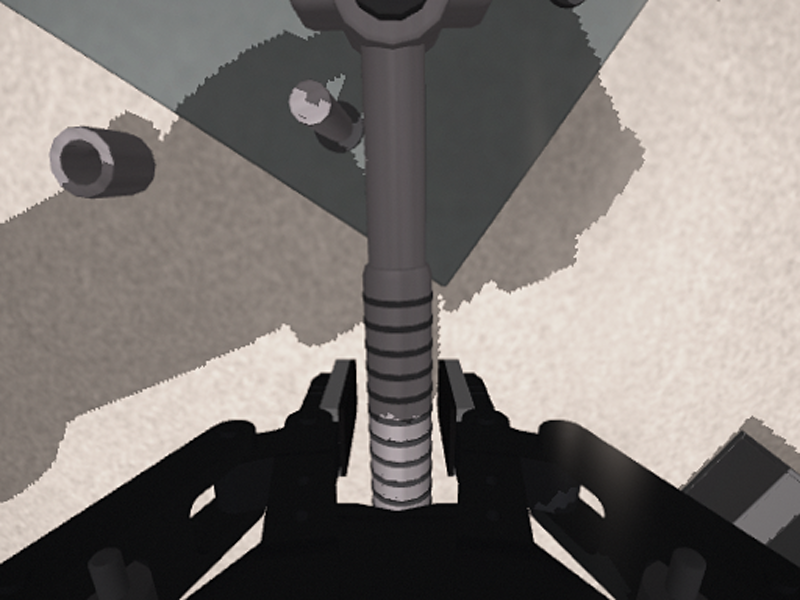

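Request:
{"method": "send_rows", "body": {
  "moves": [0,0.3,0,0,0.66,0.01,0.54,0,-2,0.66,0.01,0.54,0,-2,0.66,0.01,0.54,0,-2,0.66,0.01,0.54,0,-2,0.66,0.01,0.54,0,-2,0.66,0.01,0.54,0,-2,0.66,0.01,0.54,0,-2,0.66,0.01,0.54,0,-2,0.66,0.01,0.54,0,-2,0.66]
}}

```text
time: 16.5
tcp_pos: [0.4738, -0.193, 0.0333]
tool_rot: [[0.742, 0.67, -0.001], [0.67, -0.742, 0.003], [0.001, -0.003, -1.0]]
ft_force: [-1.1, 4.3, 2.0]
opening: 0.029
```

```bash
python3 fit.py; python3 look.py w15.png grip
```

```text
t 16.50 r 157.8mm ang -2.406 q~-0.236 toolx-ang -0.1deg Ftan -3.93 Frad -2.12 Fz 2.02 z 0.0333 op 29.0
[ 0.4738 -0.193   0.0333] [0.7424 0.67  ] 0.028974855618732746 [-1.064   4.333   2.0176]
wrist grip [247.1 243.8] 0.8 [ 0.4753 -0.1878  0.069 ]
[[252.7179 225.8514]] 16.6
```

View pics/w15.png

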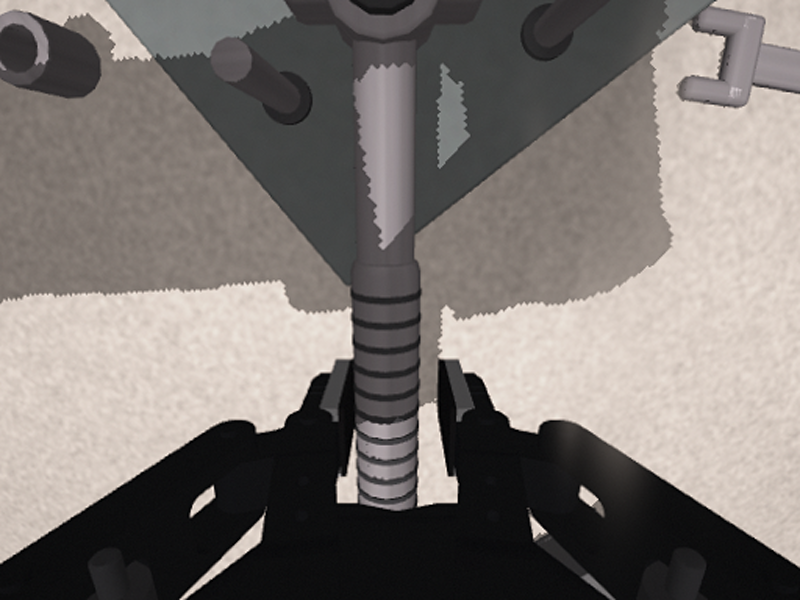

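Request:
{"method": "send_rows", "body": {
  "moves": [0.01,0.54,0,-2,0.66,0.01,0.54,0,-2,0.66,0.01,0.54,0,-2,0.66,0.01,0.54,0,-2,0.66,0.01,0.54,0,-2,0.66,0.01,0.54,0,-2,0.66,0.01,0.54,0,-2,0.66,0.01,0.54,0,-2,0.66,0.01,0.54,0,-2,0.66]
}}

```text
time: 17.35
tcp_pos: [0.5109, -0.2232, 0.033]
tool_rot: [[0.5, 0.866, -0.002], [0.866, -0.5, 0.003], [0.001, -0.003, -1.0]]
ft_force: [-0.9, 4.4, 1.2]
opening: 0.0291
```

```bash
python3 fit.py
```

```text
t 17.35 r 157.9mm ang -2.101 q~0.069 toolx-ang 0.4deg Ftan -3.03 Frad -3.34 Fz 1.24 z 0.0330 op 29.1
```

Request:
{"method": "send_rows", "body": {
  "moves": [0.01,0.54,0,-2,0.66,0.01,0.54,0,-2,0.66,0.01,0.54,0,-2,0.66,0.01,0.54,0,-2,0.66,0.01,0.54,0,-2,0.66,0.01,0.54,0,-2,0.66]
}}

```text
time: 17.85
tcp_pos: [0.5403, -0.2364, 0.033]
tool_rot: [[0.309, 0.951, -0.003], [0.951, -0.309, 0.002], [0.001, -0.003, -1.0]]
ft_force: [-2.4, 3.4, 1.1]
opening: 0.0291
```

```bash
python3 fit.py
```

```text
t 17.85 r 157.7mm ang -1.897 q~0.273 toolx-ang 0.7deg Ftan -3.40 Frad -2.43 Fz 1.09 z 0.0330 op 29.1
```

Request:
{"method": "send_rows", "body": {
  "moves": [0.01,0.54,0,-2,0.66,0.01,0.54,0,-2,0.66,0.01,0.54,0,-2,0.66,0.01,0.54,0,-2,0.66,0.01,0.54,0,-2,0.66]
}}

```text
time: 18.27
tcp_pos: [0.5664, -0.2426, 0.0329]
tool_rot: [[0.139, 0.99, -0.003], [0.99, -0.139, 0.002], [0.002, -0.003, -1.0]]
ft_force: [-3.4, 3.7, 2.0]
opening: 0.0293
```

```bash
python3 fit.py;python3 look.py w16.png grip
```

```text
t 18.27 r 157.5mm ang -1.726 q~0.444 toolx-ang 0.9deg Ftan -3.92 Frad -3.09 Fz 1.95 z 0.0329 op 29.3
[ 0.5664 -0.2426  0.0329] [0.139  0.9903] 0.029315104856922496 [-3.3905  3.6636  1.9528]
wrist grip [246.6 243.8] 0.81 [ 0.5646 -0.2378  0.069 ]
[[251.6813 225.418 ]] 18.3667
```

View pics/w16.png

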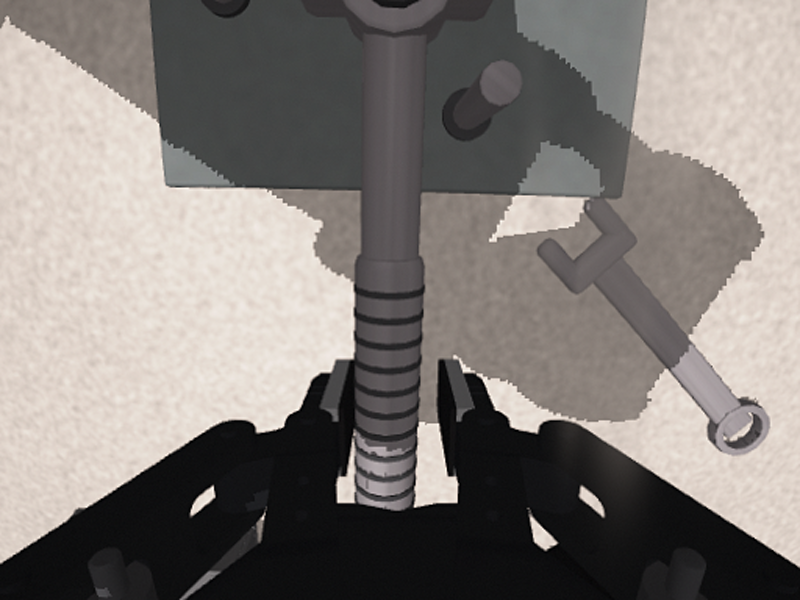

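Request:
{"method": "send_rows", "body": {
  "moves": [0.01,0.54,0,-2,0.66,0.01,0.54,0,-2,0.66,0.01,0.54,0,-2,0.66]
}}

```text
time: 18.62
tcp_pos: [0.5823, -0.2444, 0.033]
tool_rot: [[0.036, 0.999, -0.003], [0.999, -0.036, 0.001], [0.001, -0.003, -1.0]]
ft_force: [-3.7, 2.5, 0.1]
opening: 0.0293
```

```bash
python3 fit.py
```

```text
t 18.62 r 157.6mm ang -1.624 q~0.546 toolx-ang 1.0deg Ftan -3.81 Frad -2.28 Fz 0.08 z 0.0330 op 29.3
```

Request:
{"method": "send_rows", "body": {
  "moves": [0.02,-0.73,0,2.7,0.66,0.02,-0.73,0,2.7,0.66,0.02,-0.73,0,2.7,0.66,0.02,-0.73,0,2.7,0.66,0.02,-0.73,0,2.7,0.66,0.02,-0.73,0,2.7,0.66,0.02,-0.73,0,2.7,0.66,0.02,-0.73,0,2.7,0.66,0.02,-0.73,0,2.7,0.66,0.02,-0.73,0,2.7,0.66,0.02,-0.73,0,2.7,0.66,0.02,-0.73,0,2.7,0.66]
}}

```text
time: 19.62
tcp_pos: [0.5017, -0.2184, 0.0342]
tool_rot: [[0.569, 0.822, 0.002], [0.822, -0.569, -0.002], [-0.001, 0.003, -1.0]]
ft_force: [0.3, -0.4, 0.2]
opening: 0.029
```

```bash
python3 fit.py
```

```text
t 19.62 r 158.7mm ang -2.167 q~0.003 toolx-ang -0.5deg Ftan 0.44 Frad 0.21 Fz 0.17 z 0.0342 op 29.0
```

Request:
{"method": "send_rows", "body": {
  "moves": [0.02,-0.73,0,2.7,0.66,0.02,-0.73,0,2.7,0.66,0.02,-0.73,0,2.7,0.66,0.02,-0.73,0,2.7,0.66,0.02,-0.73,0,2.7,0.66,0.02,-0.73,0,2.7,0.66,0.02,-0.73,0,2.7,0.66,0.02,-0.73,0,2.7,0.66,0.02,-0.73,0,2.7,0.66,0.02,-0.73,0,2.7,0.66,0.01,-0.6,0,2.2,0.66,0,0,0,0,0.66]
}}

```text
time: 20.62
tcp_pos: [0.4503, -0.1579, 0.0338]
tool_rot: [[0.897, 0.442, 0.0], [0.442, -0.897, -0.001], [0.0, 0.001, -1.0]]
ft_force: [-0.6, -0.1, -0.0]
opening: 0.0292
```

```bash
python3 fit.py;python3 look.py w17.png grip
```

```text
t 20.62 r 157.4mm ang -2.674 q~-0.504 toolx-ang -0.5deg Ftan -0.21 Frad 0.56 Fz -0.05 z 0.0338 op 29.2
[ 0.4503 -0.1579  0.0338] [0.8968 0.4424] 0.029170647623787523 [-0.5976 -0.0661 -0.0471]
wrist grip [254.3 249.1] 0.58 [ 0.452 -0.158  0.069]
[[252.8073 226.4249]] 20.7167
```

View pics/w17.png

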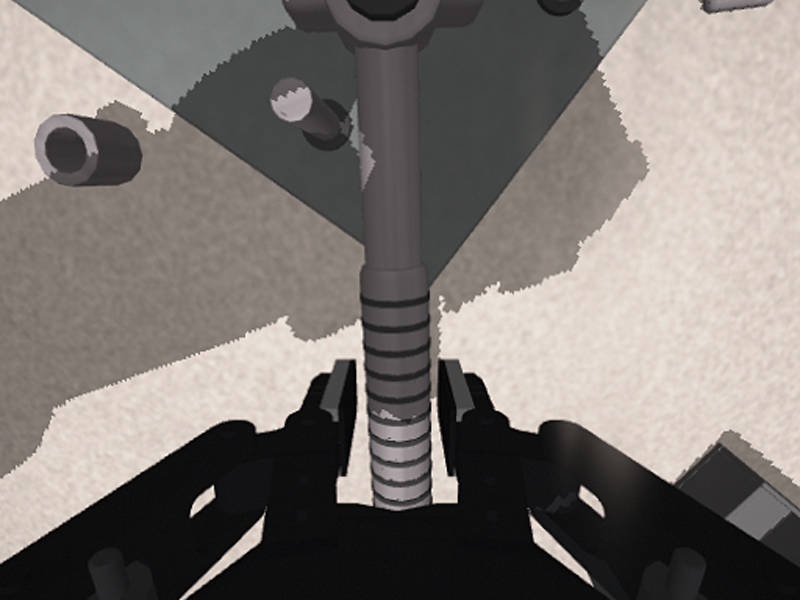

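Request:
{"method": "send_rows", "body": {
  "moves": [0,0.4,0,0,0.66,0.01,0.54,0,-2,0.66,0.01,0.54,0,-2,0.66,0.01,0.54,0,-2,0.66,0.01,0.54,0,-2,0.66]
}}

```text
time: 21.13
tcp_pos: [0.4636, -0.1806, 0.0335]
tool_rot: [[0.825, 0.565, -0.0], [0.565, -0.825, 0.001], [0.001, -0.001, -1.0]]
ft_force: [0.5, 4.0, 0.3]
opening: 0.029
```

```bash
python3 fit.py
```

```text
t 21.13 r 158.0mm ang -2.507 q~-0.337 toolx-ang -1.9deg Ftan -2.92 Frad -2.76 Fz 0.35 z 0.0335 op 29.0
```

Request:
{"method": "send_rows", "body": {
  "moves": [0.01,0.54,0,-2,0.66,0.01,0.54,0,-2,0.66,0.01,0.54,0,-2,0.66]
}}

```text
time: 21.38
tcp_pos: [0.473, -0.1928, 0.0333]
tool_rot: [[0.761, 0.649, -0.001], [0.649, -0.761, 0.002], [0.001, -0.003, -1.0]]
ft_force: [-1.3, 4.4, 0.7]
opening: 0.0291
```

```bash
python3 fit.py
```

```text
t 21.38 r 158.3mm ang -2.410 q~-0.240 toolx-ang -1.5deg Ftan -4.15 Frad -2.00 Fz 0.72 z 0.0333 op 29.1
```

Request:
{"method": "send_rows", "body": {
  "moves": [0.01,0.54,0,-2,0.66,0.01,0.54,0,-2,0.66,0.01,0.54,0,-2,0.66]
}}

```text
time: 21.63
tcp_pos: [0.4839, -0.2043, 0.0331]
tool_rot: [[0.689, 0.725, -0.002], [0.725, -0.689, 0.003], [0.001, -0.003, -1.0]]
ft_force: [-1.1, 4.5, 0.7]
opening: 0.0295
```

```bash
python3 fit.py
```

```text
t 21.63 r 158.7mm ang -2.310 q~-0.140 toolx-ang -1.2deg Ftan -3.86 Frad -2.63 Fz 0.66 z 0.0331 op 29.5
```

Request:
{"method": "send_rows", "body": {
  "moves": [0.01,0.54,0,-2,0.66,0.01,0.54,0,-2,0.66,0.01,0.54,0,-2,0.66]
}}

```text
time: 21.88
tcp_pos: [0.496, -0.2147, 0.0329]
tool_rot: [[0.609, 0.793, -0.002], [0.793, -0.609, 0.003], [0.001, -0.004, -1.0]]
ft_force: [-0.8, 4.7, 0.7]
opening: 0.0287
```

```bash
python3 fit.py
```

```text
t 21.88 r 159.1mm ang -2.210 q~-0.040 toolx-ang -1.0deg Ftan -3.47 Frad -3.31 Fz 0.75 z 0.0329 op 28.7
```

Request:
{"method": "send_rows", "body": {
  "moves": [0.01,0.54,0,-2,0.66,0.01,0.54,0,-2,0.66,0.01,0.54,0,-2,0.66]
}}

```text
time: 22.13
tcp_pos: [0.5092, -0.2239, 0.0328]
tool_rot: [[0.523, 0.852, -0.003], [0.852, -0.523, 0.003], [0.001, -0.004, -1.0]]
ft_force: [-1.9, 4.5, 0.2]
opening: 0.029
```

```bash
python3 fit.py
```

```text
t 22.13 r 159.4mm ang -2.109 q~0.061 toolx-ang -0.7deg Ftan -3.90 Frad -2.90 Fz 0.15 z 0.0328 op 29.0
```

Request:
{"method": "send_rows", "body": {
  "moves": [0.03,0.54,0,-2,0.66,0.03,0.54,0,-2,0.66,0.03,0.54,0,-2,0.66]
}}

```text
time: 22.38
tcp_pos: [0.5236, -0.2313, 0.0328]
tool_rot: [[0.431, 0.902, -0.003], [0.902, -0.431, 0.003], [0.001, -0.004, -1.0]]
ft_force: [-2.5, 3.1, 1.0]
opening: 0.0292
```

```bash
python3 fit.py
```

```text
t 22.38 r 159.1mm ang -2.007 q~0.163 toolx-ang -0.6deg Ftan -3.58 Frad -1.73 Fz 1.01 z 0.0328 op 29.2
```

Request:
{"method": "send_rows", "body": {
  "moves": [0.03,0.54,0,-2,0.66,0.03,0.54,0,-2,0.66,0.03,0.54,0,-2,0.66]
}}

```text
time: 22.63
tcp_pos: [0.5387, -0.2371, 0.0328]
tool_rot: [[0.335, 0.942, -0.003], [0.942, -0.335, 0.003], [0.001, -0.004, -1.0]]
ft_force: [-3.7, 3.8, 1.6]
opening: 0.0291
```

```bash
python3 fit.py
```

```text
t 22.63 r 158.8mm ang -1.905 q~0.265 toolx-ang -0.4deg Ftan -4.70 Frad -2.35 Fz 1.64 z 0.0328 op 29.1
```

Request:
{"method": "send_rows", "body": {
  "moves": [0.02,0.4,0,-1.5,0.66,0.02,0.4,0,-1.5,0.66]
}}

```text
time: 22.8
tcp_pos: [0.5467, -0.2395, 0.0329]
tool_rot: [[0.285, 0.959, -0.002], [0.959, -0.285, 0.002], [0.001, -0.003, -1.0]]
ft_force: [-2.9, 2.4, -0.7]
opening: 0.0289
```

```bash
python3 fit.py
```

```text
t 22.80 r 158.7mm ang -1.853 q~0.317 toolx-ang -0.4deg Ftan -3.46 Frad -1.49 Fz -0.69 z 0.0329 op 28.9
```

Request:
{"method": "send_rows", "body": {
  "moves": [0.02,0.4,0,-1.5,0.66,0.02,0.4,0,-1.5,0.66]
}}

```text
time: 22.97
tcp_pos: [0.5545, -0.2414, 0.0329]
tool_rot: [[0.234, 0.972, -0.002], [0.972, -0.234, 0.001], [0.001, -0.002, -1.0]]
ft_force: [-4.0, 3.0, -1.9]
opening: 0.0289
```

```bash
python3 fit.py; python3 look.py w18.png grip
```

```text
t 22.97 r 158.6mm ang -1.802 q~0.368 toolx-ang -0.3deg Ftan -4.55 Frad -1.97 Fz -1.92 z 0.0329 op 28.9
[ 0.5545 -0.2414  0.0329] [0.2339 0.9723] 0.028949346540431048 [-3.9816  2.9625 -1.9185]
wrist grip [244.8 242.7] 0.97 [ 0.5522 -0.2354  0.069 ]
[[252.0271 225.6125]] 23.0667
```

View pics/w18.png

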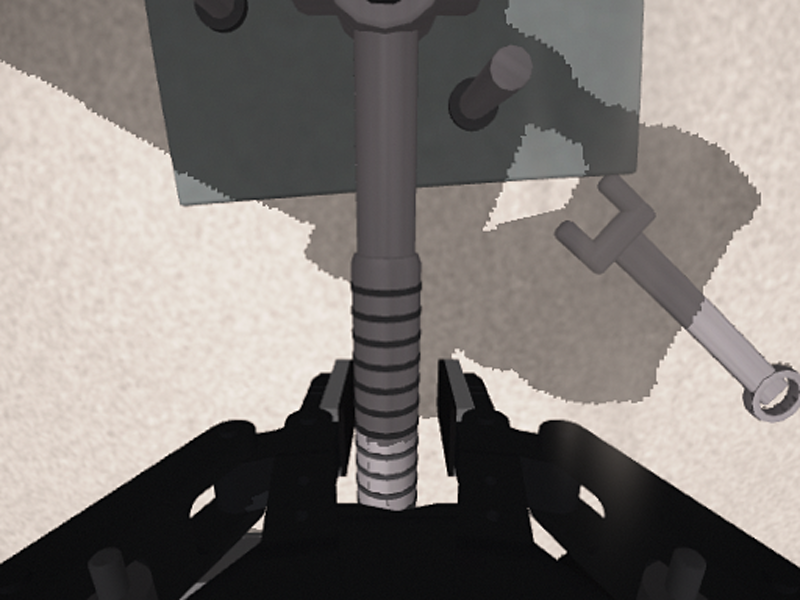

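Request:
{"method": "send_rows", "body": {
  "moves": [0.02,0.4,0,-1.5,0.66,0.02,0.4,0,-1.5,0.66]
}}

```text
time: 23.23
tcp_pos: [0.5622, -0.243, 0.0331]
tool_rot: [[0.183, 0.983, -0.002], [0.983, -0.183, 0.0], [0.0, -0.002, -1.0]]
ft_force: [-4.1, 1.0, -2.7]
opening: 0.0288
```

```bash
python3 fit.py
```

```text
t 23.23 r 158.6mm ang -1.752 q~0.418 toolx-ang -0.2deg Ftan -4.17 Frad -0.24 Fz -2.75 z 0.0331 op 28.8
```

Request:
{"method": "send_rows", "body": {
  "moves": [0.02,0.4,0,-1.5,0.66,0.02,0.4,0,-1.5,0.66]
}}

```text
time: 23.4
tcp_pos: [0.5702, -0.2441, 0.0331]
tool_rot: [[0.131, 0.991, -0.002], [0.991, -0.131, 0.0], [-0.0, -0.002, -1.0]]
ft_force: [-5.3, 0.6, -3.2]
opening: 0.0286
```

```bash
python3 fit.py
```

```text
t 23.40 r 158.5mm ang -1.701 q~0.469 toolx-ang -0.1deg Ftan -5.29 Frad 0.11 Fz -3.20 z 0.0331 op 28.6
```

Request:
{"method": "send_rows", "body": {
  "moves": [0.02,0.4,0,-1.5,0.66,0,0,0,0,0.66]
}}

```text
time: 23.57
tcp_pos: [0.5747, -0.2447, 0.0332]
tool_rot: [[0.106, 0.994, -0.001], [0.994, -0.106, -0.0], [-0.0, -0.001, -1.0]]
ft_force: [-5.2, 1.2, -2.8]
opening: 0.0288
```

```bash
python3 fit.py
```

```text
t 23.57 r 158.5mm ang -1.673 q~0.497 toolx-ang -0.2deg Ftan -5.34 Frad -0.69 Fz -2.76 z 0.0332 op 28.8
```

Request:
{"method": "send_rows", "body": {
  "moves": [0.02,0.4,0,-1.5,0.66,0,0,0,0,0.66]
}}

```text
time: 23.73
tcp_pos: [0.5785, -0.2449, 0.0333]
tool_rot: [[0.081, 0.997, -0.001], [0.997, -0.081, -0.0], [-0.0, -0.001, -1.0]]
ft_force: [-5.5, 0.9, -3.2]
opening: 0.0288
```

```bash
python3 fit.py; python3 look.py w19.png grip
```

```text
t 23.73 r 158.4mm ang -1.648 q~0.522 toolx-ang -0.2deg Ftan -5.60 Frad -0.51 Fz -3.19 z 0.0333 op 28.8
[ 0.5785 -0.2449  0.0333] [0.0806 0.9967] 0.028776467709194106 [-5.5472  0.9459 -3.1929]
wrist grip [247.4 240.8] 0.68 [ 0.5762 -0.2383  0.069 ]
[[253.043  225.8752]] 23.8333
```

View pics/w19.png

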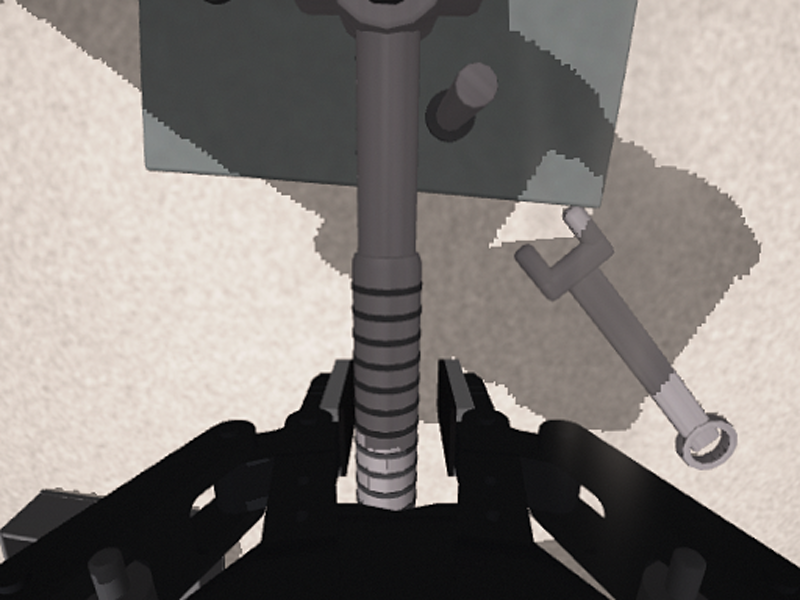

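Request:
{"method": "send_rows", "body": {
  "moves": [0.02,0.4,0,-1.5,0.66,0,0,0,0,0.66]
}}

```text
time: 24.0
tcp_pos: [0.5825, -0.2451, 0.0335]
tool_rot: [[0.055, 0.998, -0.001], [0.999, -0.055, -0.001], [-0.001, -0.001, -1.0]]
ft_force: [-6.0, -0.6, -2.0]
opening: 0.0292
```

```bash
python3 fit.py
```

```text
t 24.00 r 158.3mm ang -1.623 q~0.547 toolx-ang -0.1deg Ftan -5.96 Frad 0.94 Fz -1.96 z 0.0335 op 29.2
```

Push rises steadily at the same handle angle: 3.8 N on the first stroke and 6.0 N now, with the post still clear. I'll confirm with a short second stroke.

Request:
{"method": "send_rows", "body": {
  "moves": [0.02,-0.73,0,2.7,0.66,0.02,-0.73,0,2.7,0.66,0.02,-0.73,0,2.7,0.66,0.02,-0.73,0,2.7,0.66,0.02,-0.73,0,2.7,0.66,0.02,-0.73,0,2.7,0.66,0.02,-0.73,0,2.7,0.66,0.02,-0.73,0,2.7,0.66,0.02,-0.73,0,2.7,0.66,0.02,-0.73,0,2.7,0.66,0.02,-0.73,0,2.7,0.66,0,0,0,0,0.66]
}}

```text
time: 25.0
tcp_pos: [0.5086, -0.2205, 0.0351]
tool_rot: [[0.544, 0.839, 0.004], [0.839, -0.544, -0.002], [0.0, 0.004, -1.0]]
ft_force: [-0.6, -0.7, 0.7]
opening: 0.0292
```

```bash
python3 fit.py
```

```text
t 25.00 r 156.8mm ang -2.123 q~0.047 toolx-ang -1.3deg Ftan -0.16 Frad 0.96 Fz 0.67 z 0.0351 op 29.2
```

Request:
{"method": "send_rows", "body": {
  "moves": [0,0.5,0,0,0.66,0.01,0.4,0,-1.5,0.66,0.01,0.4,0,-1.5,0.66,0.01,0.4,0,-1.5,0.66]
}}

```text
time: 25.33
tcp_pos: [0.5239, -0.2297, 0.0345]
tool_rot: [[0.473, 0.881, 0.003], [0.881, -0.473, -0.001], [-0.0, 0.003, -1.0]]
ft_force: [-0.2, 0.7, 0.1]
opening: 0.0289
```

```bash
python3 fit.py
```

```text
t 25.33 r 157.6mm ang -2.009 q~0.161 toolx-ang -3.1deg Ftan -0.44 Frad -0.56 Fz 0.10 z 0.0345 op 28.9
```

Request:
{"method": "send_rows", "body": {
  "moves": [0.01,0.4,0,-1.5,0.66,0.01,0.4,0,-1.5,0.66]
}}

```text
time: 25.5
tcp_pos: [0.5307, -0.2329, 0.0343]
tool_rot: [[0.426, 0.905, 0.002], [0.905, -0.426, -0.001], [0.0, 0.002, -1.0]]
ft_force: [-0.3, 0.9, 0.9]
opening: 0.029
```

```bash
python3 fit.py
```

```text
t 25.50 r 157.8mm ang -1.961 q~0.209 toolx-ang -2.8deg Ftan -0.57 Frad -0.70 Fz 0.87 z 0.0343 op 29.0
```

Request:
{"method": "send_rows", "body": {
  "moves": [0.01,0.4,0,-2.5,0.66,0.01,0.4,0,-2.5,0.66]
}}

```text
time: 25.67
tcp_pos: [0.5376, -0.2355, 0.034]
tool_rot: [[0.345, 0.939, 0.001], [0.939, -0.345, 0.0], [0.0, 0.001, -1.0]]
ft_force: [-1.0, 1.3, 1.2]
opening: 0.0292
```

```bash
python3 fit.py
```

```text
t 25.67 r 157.7mm ang -1.915 q~0.255 toolx-ang -0.5deg Ftan -1.40 Frad -0.91 Fz 1.19 z 0.0340 op 29.2
```

Request:
{"method": "send_rows", "body": {
  "moves": [0.01,0.4,0,-1.5,0.66,0,0,0,0,0.66]
}}

```text
time: 25.83
tcp_pos: [0.5415, -0.237, 0.034]
tool_rot: [[0.322, 0.947, 0.001], [0.947, -0.322, -0.0], [-0.0, 0.001, -1.0]]
ft_force: [-1.3, 2.2, 1.1]
opening: 0.0286
```

```bash
python3 fit.py
```

```text
t 25.83 r 157.9mm ang -1.889 q~0.281 toolx-ang -0.6deg Ftan -1.90 Frad -1.69 Fz 1.14 z 0.0340 op 28.6
```

Request:
{"method": "send_rows", "body": {
  "moves": [0.01,0.4,0,-1.5,0.66,0,0,0,0,0.66]
}}

```text
time: 26.0
tcp_pos: [0.5447, -0.2379, 0.0337]
tool_rot: [[0.297, 0.955, 0.0], [0.955, -0.297, -0.0], [-0.0, 0.0, -1.0]]
ft_force: [-2.8, 1.4, 1.8]
opening: 0.0293
```

```bash
python3 fit.py
```

```text
t 26.00 r 157.8mm ang -1.867 q~0.303 toolx-ang -0.3deg Ftan -3.13 Frad -0.49 Fz 1.75 z 0.0337 op 29.3
```

Request:
{"method": "send_rows", "body": {
  "moves": [0.01,0.4,0,-1.5,0.66,0,0,0,0,0.66]
}}

```text
time: 26.17
tcp_pos: [0.5483, -0.239, 0.0336]
tool_rot: [[0.272, 0.962, -0.0], [0.962, -0.272, -0.0], [-0.0, -0.0, -1.0]]
ft_force: [-2.2, 0.8, 0.8]
opening: 0.0289
```

```bash
python3 fit.py
```

```text
t 26.17 r 157.8mm ang -1.843 q~0.327 toolx-ang -0.1deg Ftan -2.38 Frad -0.21 Fz 0.81 z 0.0336 op 28.9
```

Request:
{"method": "send_rows", "body": {
  "moves": [0.01,0.4,0,-1.5,0.66,0,0,0,0,0.66]
}}

```text
time: 26.33
tcp_pos: [0.5522, -0.2399, 0.0336]
tool_rot: [[0.246, 0.969, -0.0], [0.969, -0.246, -0.0], [-0.0, -0.0, -1.0]]
ft_force: [-2.4, 1.4, 0.1]
opening: 0.029
```

```bash
python3 fit.py
```

```text
t 26.33 r 157.7mm ang -1.818 q~0.352 toolx-ang -0.1deg Ftan -2.69 Frad -0.81 Fz 0.12 z 0.0336 op 29.0
```

Request:
{"method": "send_rows", "body": {
  "moves": [0.01,0.4,0,-1.5,0.66,0,0,0,0,0.66]
}}

```text
time: 26.5
tcp_pos: [0.5561, -0.2408, 0.0335]
tool_rot: [[0.221, 0.975, -0.0], [0.975, -0.221, -0.0], [-0.0, -0.0, -1.0]]
ft_force: [-3.7, 1.1, 0.2]
opening: 0.0288
```

```bash
python3 fit.py
```

```text
t 26.50 r 157.6mm ang -1.793 q~0.377 toolx-ang -0.0deg Ftan -3.86 Frad -0.31 Fz 0.19 z 0.0335 op 28.8
```

Request:
{"method": "send_rows", "body": {
  "moves": [0.01,0.4,0,-1.5,0.66,0.01,0.4,0,-1.5,0.66]
}}

```text
time: 26.67
tcp_pos: [0.5635, -0.2421, 0.0335]
tool_rot: [[0.169, 0.986, -0.001], [0.986, -0.169, 0.0], [0.0, -0.001, -1.0]]
ft_force: [-4.4, 0.8, 1.3]
opening: 0.0293
```

```bash
python3 fit.py
```

```text
t 26.67 r 157.4mm ang -1.745 q~0.425 toolx-ang 0.3deg Ftan -4.46 Frad 0.00 Fz 1.33 z 0.0335 op 29.3
```

Request:
{"method": "send_rows", "body": {
  "moves": [0.01,0.4,0,-1.5,0.66,0.01,0.4,0,-1.5,0.66]
}}

```text
time: 26.83
tcp_pos: [0.5716, -0.2432, 0.0335]
tool_rot: [[0.117, 0.993, -0.001], [0.993, -0.117, 0.0], [0.0, -0.001, -1.0]]
ft_force: [-4.1, 0.9, 0.8]
opening: 0.0295
```

```bash
python3 fit.py; python3 look.py w20.png grip
```

```text
t 26.83 r 157.4mm ang -1.693 q~0.477 toolx-ang 0.3deg Ftan -4.19 Frad -0.38 Fz 0.82 z 0.0335 op 29.5
[ 0.5716 -0.2432  0.0335] [0.1167 0.9932] 0.029479784560278915 [-4.1114  0.8882  0.8178]
wrist grip [244.9 243.6] 0.86 [ 0.5684 -0.2381  0.069 ]
[[252.2184 225.9052]] 26.9333
```

View pics/w20.png

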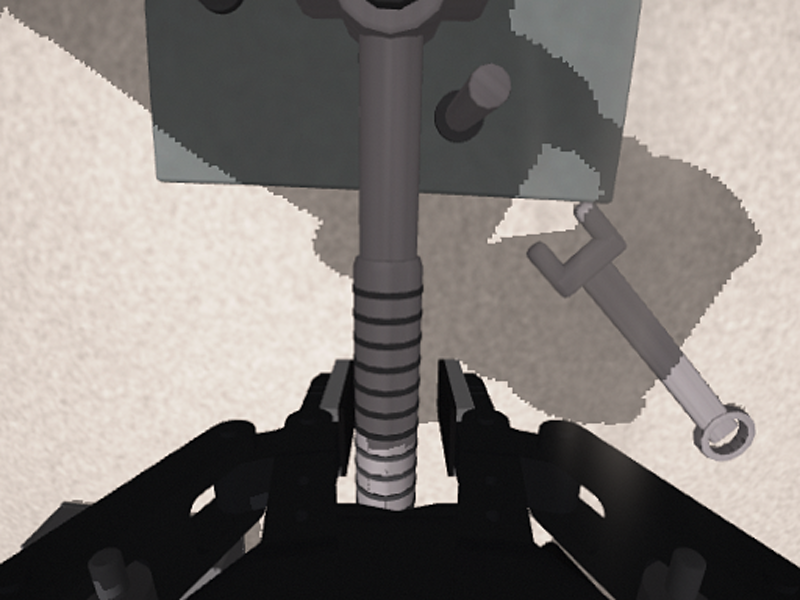

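Request:
{"method": "send_rows", "body": {
  "moves": [0.01,0.4,0,-1.5,0.66,0.01,0.4,0,-1.5,0.66]
}}

```text
time: 27.1
tcp_pos: [0.5791, -0.2438, 0.0334]
tool_rot: [[0.066, 0.998, -0.001], [0.998, -0.066, 0.0], [0.0, -0.001, -1.0]]
ft_force: [-6.3, 0.0, 0.2]
opening: 0.029
```

```bash
python3 fit.py
```

```text
t 27.10 r 157.2mm ang -1.645 q~0.525 toolx-ang 0.5deg Ftan -6.30 Frad 0.45 Fz 0.22 z 0.0334 op 29.0
```

Request:
{"method": "send_rows", "body": {
  "moves": [0.01,0.4,0,-1.5,0.66,0,0,0,0,0.66]
}}

```text
time: 27.27
tcp_pos: [0.5835, -0.244, 0.0334]
tool_rot: [[0.04, 0.999, -0.001], [0.999, -0.04, 0.0], [0.0, -0.001, -1.0]]
ft_force: [-6.1, 0.2, 0.5]
opening: 0.029
```

```bash
python3 fit.py
```

```text
t 27.27 r 157.2mm ang -1.617 q~0.553 toolx-ang 0.4deg Ftan -6.15 Frad 0.05 Fz 0.49 z 0.0334 op 29.0
```

Again 6 N at the end of the stroke. I'll repeat one tooth further back, to show that the rise follows the screw and not the handle angle or the post.

Request:
{"method": "send_rows", "body": {
  "moves": [0.02,-0.78,0,2.9,0.66,0.02,-0.78,0,2.9,0.66,0.02,-0.78,0,2.9,0.66,0.02,-0.78,0,2.9,0.66,0.02,-0.78,0,2.9,0.66,0.02,-0.78,0,2.9,0.66,0.02,-0.78,0,2.9,0.66,0.02,-0.78,0,2.9,0.66,0.02,-0.78,0,2.9,0.66,0.02,-0.78,0,2.9,0.66,0.02,-0.78,0,2.9,0.66,0.02,-0.78,0,2.9,0.66]
}}

```text
time: 28.27
tcp_pos: [0.4985, -0.2139, 0.0348]
tool_rot: [[0.606, 0.795, 0.005], [0.795, -0.606, -0.003], [0.001, 0.005, -1.0]]
ft_force: [1.5, -0.2, -0.6]
opening: 0.0293
```

Request:
{"method": "send_rows", "body": {
  "moves": [0.02,-0.78,0,2.9,0.66,0.02,-0.6,0,2,0.66,0,0,0,0,0.66,0,0.5,0,0,0.66,0.01,0.4,0,-2,0.66,0.01,0.4,0,-2,0.66,0.01,0.4,0,-1.5,0.66]
}}

```text
time: 28.85
tcp_pos: [0.5006, -0.2153, 0.0341]
tool_rot: [[0.594, 0.805, 0.002], [0.805, -0.594, -0.0], [0.001, 0.001, -1.0]]
ft_force: [-1.0, 1.9, -0.0]
opening: 0.0291
```

```bash
python3 fit.py
```

```text
t 28.85 r 156.8mm ang -2.183 q~-0.013 toolx-ang -1.3deg Ftan -1.87 Frad -0.99 Fz -0.04 z 0.0341 op 29.1
```

Request:
{"method": "send_rows", "body": {
  "moves": [0.01,0.4,0,-1.5,0.66,0.01,0.4,0,-1.5,0.66]
}}

```text
time: 29.02
tcp_pos: [0.507, -0.2196, 0.0339]
tool_rot: [[0.551, 0.835, 0.001], [0.835, -0.551, 0.001], [0.001, 0.0, -1.0]]
ft_force: [-2.0, 2.8, 2.0]
opening: 0.0286
```

```bash
python3 fit.py
```

```text
t 29.02 r 156.8mm ang -2.134 q~0.036 toolx-ang -1.1deg Ftan -3.19 Frad -1.32 Fz 2.02 z 0.0339 op 28.6
```

Request:
{"method": "send_rows", "body": {
  "moves": [0.01,0.4,0,-1.5,0.66,0.01,0.4,0,-1.5,0.66]
}}

```text
time: 29.18
tcp_pos: [0.5135, -0.2235, 0.0338]
tool_rot: [[0.506, 0.862, 0.0], [0.862, -0.506, 0.001], [0.001, -0.0, -1.0]]
ft_force: [-2.3, 4.1, 1.6]
opening: 0.0293
```

```bash
python3 fit.py
```

```text
t 29.18 r 156.9mm ang -2.086 q~0.084 toolx-ang -0.9deg Ftan -4.00 Frad -2.50 Fz 1.65 z 0.0338 op 29.3
```

Request:
{"method": "send_rows", "body": {
  "moves": [0.01,0.4,0,-1.5,0.66,0.01,0.4,0,-1.5,0.66]
}}

```text
time: 29.35
tcp_pos: [0.5203, -0.2271, 0.0336]
tool_rot: [[0.461, 0.888, -0.001], [0.888, -0.461, 0.001], [0.001, -0.001, -1.0]]
ft_force: [-2.5, 3.9, 2.7]
opening: 0.0292
```

```bash
python3 fit.py
```

```text
t 29.35 r 156.8mm ang -2.037 q~0.133 toolx-ang -0.7deg Ftan -4.00 Frad -2.32 Fz 2.71 z 0.0336 op 29.2
```

Request:
{"method": "send_rows", "body": {
  "moves": [0.01,0.4,0,-1.5,0.66,0.01,0.4,0,-1.5,0.66]
}}

```text
time: 29.52
tcp_pos: [0.5274, -0.2303, 0.0336]
tool_rot: [[0.413, 0.911, -0.001], [0.911, -0.413, 0.002], [0.001, -0.002, -1.0]]
ft_force: [-4.0, 4.9, 3.8]
opening: 0.0291
```

```bash
python3 fit.py
```

```text
t 29.52 r 156.7mm ang -1.988 q~0.182 toolx-ang -0.5deg Ftan -5.64 Frad -2.89 Fz 3.79 z 0.0336 op 29.1
```

Request:
{"method": "send_rows", "body": {
  "moves": [0.01,0.4,0,-1.5,0.66,0,0,0,0,0.66]
}}

```text
time: 29.68
tcp_pos: [0.5312, -0.232, 0.0335]
tool_rot: [[0.39, 0.921, -0.001], [0.921, -0.39, 0.001], [0.001, -0.001, -1.0]]
ft_force: [-4.3, 3.0, 2.9]
opening: 0.0287
```

```bash
python3 fit.py
```

```text
t 29.68 r 156.7mm ang -1.961 q~0.209 toolx-ang -0.6deg Ftan -5.09 Frad -1.18 Fz 2.85 z 0.0335 op 28.7
```

Request:
{"method": "send_rows", "body": {
  "moves": [0.01,0.4,0,-1.5,0.66,0,0,0,0,0.66]
}}

```text
time: 29.85
tcp_pos: [0.5346, -0.2333, 0.0334]
tool_rot: [[0.366, 0.931, -0.001], [0.931, -0.366, 0.002], [0.001, -0.002, -1.0]]
ft_force: [-4.1, 4.2, 3.0]
opening: 0.0293
```

```bash
python3 fit.py
```

```text
t 29.85 r 156.8mm ang -1.938 q~0.232 toolx-ang -0.4deg Ftan -5.35 Frad -2.43 Fz 2.99 z 0.0334 op 29.3
```

Request:
{"method": "send_rows", "body": {
  "moves": [0.01,0.4,0,-1.5,0.66,0,0,0,0,0.66]
}}

```text
time: 30.02
tcp_pos: [0.5381, -0.2346, 0.0333]
tool_rot: [[0.342, 0.94, -0.002], [0.94, -0.342, 0.002], [0.001, -0.002, -1.0]]
ft_force: [-4.0, 4.5, 3.1]
opening: 0.0289
```

```bash
python3 fit.py
```

```text
t 30.02 r 156.7mm ang -1.914 q~0.256 toolx-ang -0.3deg Ftan -5.30 Frad -2.88 Fz 3.12 z 0.0333 op 28.9
```

Request:
{"method": "send_rows", "body": {
  "moves": [0.01,0.4,0,-1.5,0.66,0,0,0,0,0.66]
}}

```text
time: 30.18
tcp_pos: [0.5417, -0.2358, 0.0332]
tool_rot: [[0.317, 0.948, -0.002], [0.948, -0.317, 0.002], [0.001, -0.002, -1.0]]
ft_force: [-4.9, 4.2, 3.3]
opening: 0.029
```

```bash
python3 fit.py
```

```text
t 30.18 r 156.7mm ang -1.889 q~0.281 toolx-ang -0.2deg Ftan -6.01 Frad -2.49 Fz 3.31 z 0.0332 op 29.0
```

Request:
{"method": "send_rows", "body": {
  "moves": [0.01,0.4,0,-1.5,0.66,0,0,0,0,0.66]
}}

```text
time: 30.35
tcp_pos: [0.5454, -0.2369, 0.0331]
tool_rot: [[0.292, 0.956, -0.002], [0.956, -0.292, 0.002], [0.001, -0.003, -1.0]]
ft_force: [-5.6, 4.1, 3.5]
opening: 0.0288
```

```bash
python3 fit.py
```

```text
t 30.35 r 156.6mm ang -1.865 q~0.305 toolx-ang -0.1deg Ftan -6.60 Frad -2.31 Fz 3.54 z 0.0331 op 28.8
```

On the stop at 6.6 N. Now I'll ease off, open and lift.

Request:
{"method": "send_rows", "body": {
  "moves": [0,-0.2,0,0,0.66,0,-0.2,0,0,0.62,0,0,0,0,0.5,0,0,0,0,0.5,0,0,0,0,0.5,0,0,-1,0,0.5,0,0,-2,0,0.5,0,0,-3,0,0.5,0,0,-4,0,0.5,0,0,-4,0,0.5,0,0,-4,0,0.5,0,0,-2,0,0.5]
}}

```text
time: 31.35
tcp_pos: [0.5452, -0.2388, 0.2418]
tool_rot: [[0.293, 0.956, 0.011], [0.956, -0.293, -0.008], [-0.004, 0.013, -1.0]]
ft_force: [0.6, -0.5, 0.3]
opening: 0.0428
```

Request:
{"method": "send_rows", "body": {
  "moves": [3,0,0,0,0.5,3,0,0,0,0.5,3,0,0,0,0.5,0,0,0,0,0.5,0,0,0,0,0.5]
}}

```text
time: 31.77
tcp_pos: [0.5699, -0.15, 0.2352]
tool_rot: [[0.291, 0.957, 0.003], [0.957, -0.291, -0.002], [-0.001, 0.004, -1.0]]
ft_force: [-0.2, 0.2, -0.6]
opening: 0.043
```

```bash
python3 look.py w21.png grip,head_top,lever_tab,shoe_end; python3 -c "
from h import *
print(ctrl.get_state()['ft_force'],ctrl.get_state()['qd']);snap('top','t9.png');snap('scene','s9.png')
im=cv2.imread('pics/w21.png');cv2.imwrite('pics/w21c.png',cv2.resize(im[150:400,280:520],None,fx=2.4,fy=2.4))"
```

```text
[ 0.5699 -0.15    0.2352] [0.2906 0.9568] 0.04299778769814002 [-0.1865  0.1747 -0.6014]
wrist grip [175.  213.3] 0.98 [ 0.4576 -0.1717  0.069 ]
wrist head_top [252.7 116.2] 0.97 [ 0.5886 -0.0859  0.081 ]
wrist lever_tab [244.2 110.6] 0.75 [ 0.5815 -0.0775  0.094 ]
wrist shoe_end [236.2   6.6] 0.63 [0.6065 0.0387 0.042 ]
[[254.322  224.0539]] 32.0167
[-0.53095878 -0.18361215 -0.54442412] [ 0.00087984 -0.00031098  0.00578071  0.00323159  0.00080861  0.00222751]
```

View pics/w21.png

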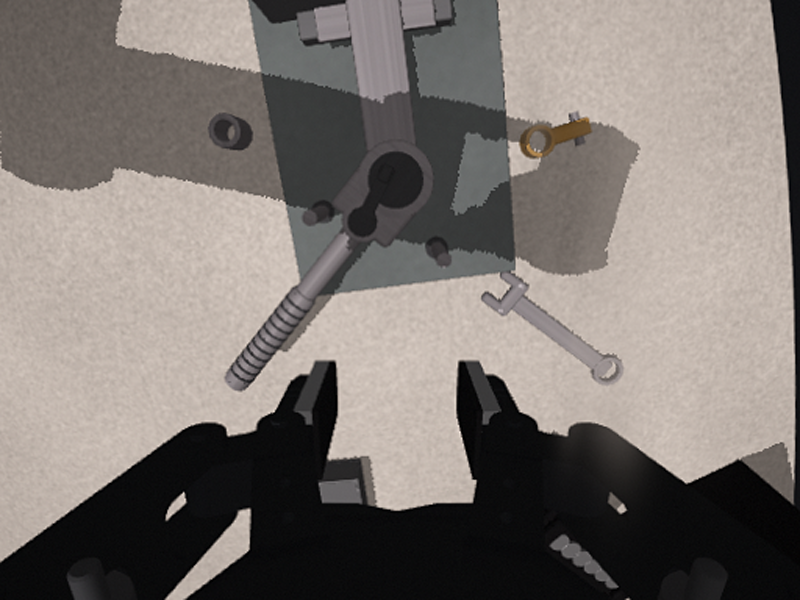

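View pics/s9.png

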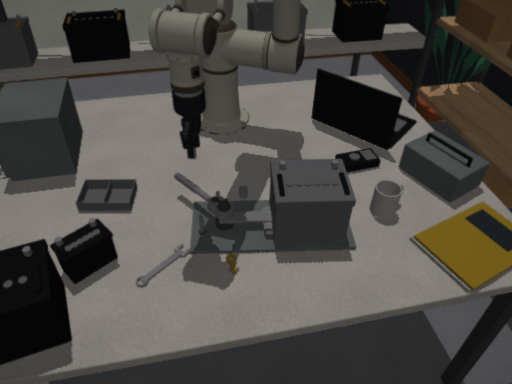

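View pics/w21c.png

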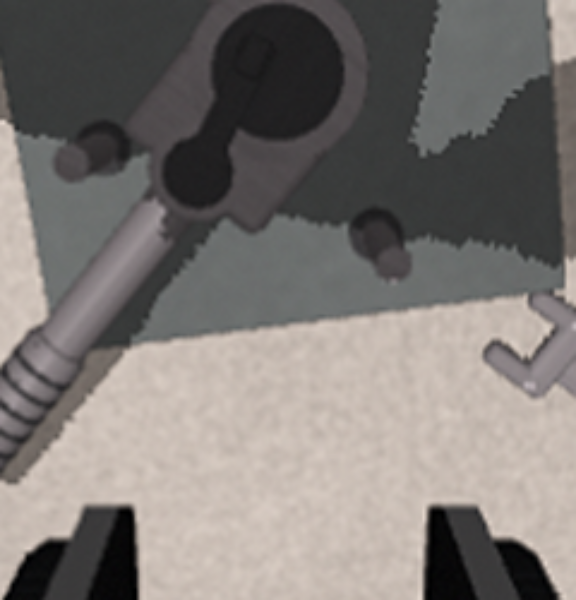

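```bash
python3 - <<'E'
from h import *
C=np.array([.5908,-.087])
im=cv2.imread('pics/w21.png')
# handle direction from pixels (800 scale): end ~ (235,382), neck (350,238)
for px in [(235,382),(300,300),(350,238),(385,176),(362,222)]:
    X=at_z('wrist',np.array(px)/1.5625,.069);print(px,X[:2],np.arctan2(*(X[:2]-C)[::-1])+2.17,np.hypot(*(X[:2]-C)))
a=at_z('wrist',np.array((362,222))/1.5625,.085);b=at_z('wrist',np.array((385,174))/1.5625,.102)
print('pivot',a,'tab',b)
E
```

```text
(235, 382) [ 0.40837341 -0.20268273] -0.4064527018741986 0.2160137882154895
(300, 300) [ 0.48799331 -0.15083421] -0.41593629408183874 0.12101248527866677
(350, 238) [ 0.54246283 -0.11563903] -0.4367174911592495 0.05618430864778469
(385, 176) [ 0.58214172 -0.07955407] 4.6013342284963334 0.01141961591704079
(362, 222) [ 0.55514686 -0.10676806] -0.46533557537589987 0.040766681669688526
pivot [ 0.55680354 -0.10561969  0.085     ] tab [ 0.58329752 -0.07861948  0.102     ]
```

The lever tab is still on the loosening side. On my quick release, though, the handle recoiled to q≈-0.41, and the screw may have sprung back with it. I'll drive onto the stop again and release slowly.

Request:
{"method": "send_rows", "body": {
  "moves": [-1.27,-2.5,0,0,0.5,-1.27,-2.5,0,0,0.5,-1.27,-2.5,0,0,0.5,-1.27,-2.5,0,0,0.5,0,0,2,6.8,0.55,0,0,2,6.8,0.55,0,0,2,6.8,0.55,0,0,2,6.8,0.55,0,0,2,6.8,0.55,0,0,2,6.8,0.55,0,0,0,0,0.55,0,0,0,0,0.55]
}}

```text
time: 33.12
tcp_pos: [0.4571, -0.1695, 0.1131]
tool_rot: [[0.845, 0.534, -0.002], [0.534, -0.845, 0.001], [-0.001, -0.002, -1.0]]
ft_force: [-0.1, -0.3, 0.1]
opening: 0.0383
```

```bash
python3 fit.py; python3 look.py w22.png grip
```

```text
t 33.12 r 157.1mm ang -2.589 q~-0.419 toolx-ang 0.6deg Ftan 0.26 Frad 0.23 Fz 0.10 z 0.1131 op 38.3
[ 0.4571 -0.1695  0.1131] [0.8452 0.5345] 0.03829218546928009 [-0.0598 -0.3405  0.1039]
wrist grip [255.1 201.6] 0.82 [ 0.4613 -0.1699  0.069 ]
[[251.6469 226.2688]] 33.2167
```

View pics/w22.png

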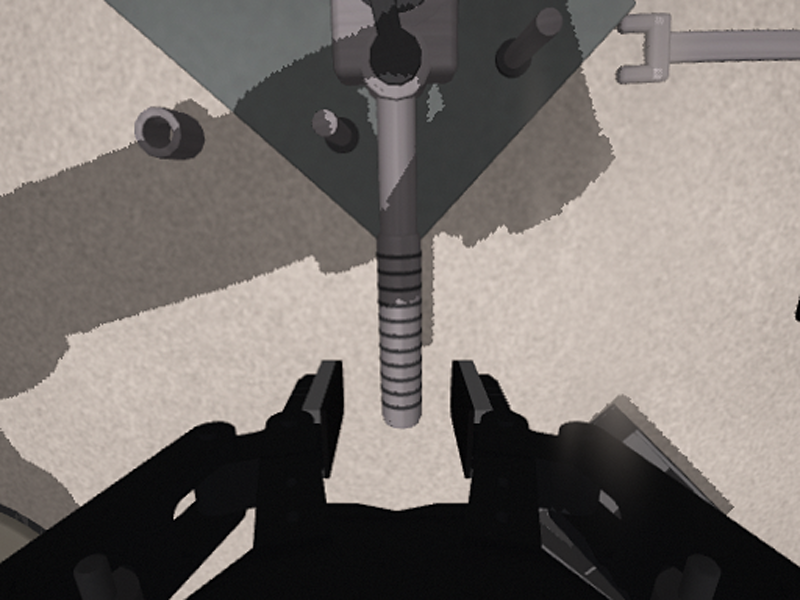

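The handle is centred at column 400 between the pads, and the tab is left of the line. Descending.

Request:
{"method": "send_rows", "body": {
  "moves": [0,0.1,2,0,0.55,0,0,2,0,0.55,0,0,2,0,0.55,0,0,1.2,0,0.55,0,0,0.7,0,0.55,0,0,0,0,0.66,0,0,0,0,0.66,0,0,0,0,0.66]
}}

```text
time: 33.88
tcp_pos: [0.4596, -0.1713, 0.0363]
tool_rot: [[0.846, 0.533, 0.002], [0.533, -0.846, -0.002], [0.001, 0.003, -1.0]]
ft_force: [0.9, -0.3, 0.3]
opening: 0.0289
```

Request:
{"method": "send_rows", "body": {
  "moves": [0,0.3,0,0,0.66,0.01,0.54,0,-2,0.66,0.01,0.54,0,-2,0.66,0.01,0.54,0,-2,0.66,0.01,0.54,0,-2,0.66]
}}

```text
time: 34.3
tcp_pos: [0.4733, -0.1903, 0.0354]
tool_rot: [[0.763, 0.646, 0.001], [0.646, -0.763, 0.001], [0.001, -0.0, -1.0]]
ft_force: [-0.9, 2.6, 1.5]
opening: 0.0286
```

```bash
python3 fit.py
```

```text
t 34.30 r 156.4mm ang -2.421 q~-0.251 toolx-ang -1.1deg Ftan -2.54 Frad -1.05 Fz 1.51 z 0.0354 op 28.6
```

Request:
{"method": "send_rows", "body": {
  "moves": [0.01,0.4,0,-1.5,0.66,0.01,0.4,0,-1.5,0.66]
}}

```text
time: 34.47
tcp_pos: [0.4784, -0.1958, 0.0353]
tool_rot: [[0.729, 0.685, -0.0], [0.685, -0.729, 0.002], [0.001, -0.001, -1.0]]
ft_force: [-1.1, 4.0, 1.5]
opening: 0.029
```

```bash
python3 fit.py
```

```text
t 34.47 r 156.5mm ang -2.373 q~-0.203 toolx-ang -0.8deg Ftan -3.63 Frad -1.99 Fz 1.48 z 0.0353 op 29.0
```

Request:
{"method": "send_rows", "body": {
  "moves": [0.01,0.4,0,-1.5,0.66,0.01,0.4,0,-1.5,0.66]
}}

```text
time: 34.63
tcp_pos: [0.4837, -0.2011, 0.0351]
tool_rot: [[0.692, 0.722, -0.001], [0.722, -0.692, 0.002], [0.001, -0.002, -1.0]]
ft_force: [-1.6, 4.6, 1.6]
opening: 0.029
```

```bash
python3 fit.py
```

```text
t 34.63 r 156.5mm ang -2.325 q~-0.155 toolx-ang -0.6deg Ftan -4.36 Frad -2.26 Fz 1.55 z 0.0351 op 29.0
```

Request:
{"method": "send_rows", "body": {
  "moves": [0.01,0.4,0,-1.5,0.66,0.01,0.4,0,-1.5,0.66]
}}

```text
time: 34.8
tcp_pos: [0.4895, -0.2061, 0.0351]
tool_rot: [[0.653, 0.757, -0.002], [0.757, -0.653, 0.003], [0.001, -0.003, -1.0]]
ft_force: [-2.5, 6.3, 3.1]
opening: 0.0291
```

```bash
python3 fit.py
```

```text
t 34.80 r 156.3mm ang -2.276 q~-0.106 toolx-ang -0.4deg Ftan -5.98 Frad -3.22 Fz 3.07 z 0.0351 op 29.1
```

Request:
{"method": "send_rows", "body": {
  "moves": [0.01,0.4,0,-1.5,0.66,0.01,0.4,0,-1.5,0.66]
}}

```text
time: 34.97
tcp_pos: [0.4956, -0.2108, 0.035]
tool_rot: [[0.612, 0.791, -0.002], [0.791, -0.612, 0.003], [0.001, -0.004, -1.0]]
ft_force: [-2.9, 6.3, 4.0]
opening: 0.0288
```

```bash
python3 fit.py
```

```text
t 34.97 r 156.2mm ang -2.226 q~-0.056 toolx-ang -0.2deg Ftan -6.19 Frad -3.23 Fz 4.05 z 0.0350 op 28.8
```

Request:
{"method": "send_rows", "body": {
  "moves": [0.01,0.4,0,-1.5,0.66,0.01,0.4,0,-1.5,0.66]
}}

```text
time: 35.13
tcp_pos: [0.502, -0.2153, 0.035]
tool_rot: [[0.57, 0.821, -0.002], [0.821, -0.57, 0.004], [0.002, -0.004, -1.0]]
ft_force: [-2.1, 7.1, 4.0]
opening: 0.0288
```

```bash
python3 fit.py
```

```text
t 35.13 r 156.0mm ang -2.176 q~-0.006 toolx-ang -0.1deg Ftan -5.76 Frad -4.66 Fz 4.04 z 0.0350 op 28.8
```

Request:
{"method": "send_rows", "body": {
  "moves": [0,-0.1,0,0,0.66,0,-0.05,0,0,0.66,0,0,0,0,0.66]
}}

```text
time: 35.38
tcp_pos: [0.5007, -0.2145, 0.0349]
tool_rot: [[0.571, 0.821, -0.002], [0.821, -0.571, 0.003], [0.001, -0.004, -1.0]]
ft_force: [-3.5, 6.7, 2.7]
opening: 0.0291
```

```bash
python3 fit.py
```

```text
t 35.38 r 156.2mm ang -2.186 q~-0.016 toolx-ang 0.4deg Ftan -6.71 Frad -3.48 Fz 2.65 z 0.0349 op 29.1
```

Request:
{"method": "send_rows", "body": {
  "moves": [0,-0.05,0,0,0.66,0,-0.05,0,0,0.66,0,-0.05,0,0,0.66,0,-0.05,0,0,0.66,0,0,0,0,0.66]
}}

```text
time: 35.8
tcp_pos: [0.4991, -0.2133, 0.035]
tool_rot: [[0.571, 0.821, -0.002], [0.821, -0.571, 0.003], [0.002, -0.003, -1.0]]
ft_force: [-3.1, 6.7, 2.1]
opening: 0.0291
```

```bash
python3 fit.py; python3 look.py w23.png grip
```

```text
t 35.80 r 156.0mm ang -2.199 q~-0.029 toolx-ang 1.1deg Ftan -6.40 Frad -3.59 Fz 2.09 z 0.0350 op 29.1
[ 0.4991 -0.2133  0.035 ] [0.5714 0.8207] 0.029121510352914888 [-3.0665  6.6641  2.0889]
wrist grip [247.5 246. ] 0.62 [ 0.4981 -0.2093  0.069 ]
[[253.4587 226.2999]] 35.9
```

View pics/w23.png

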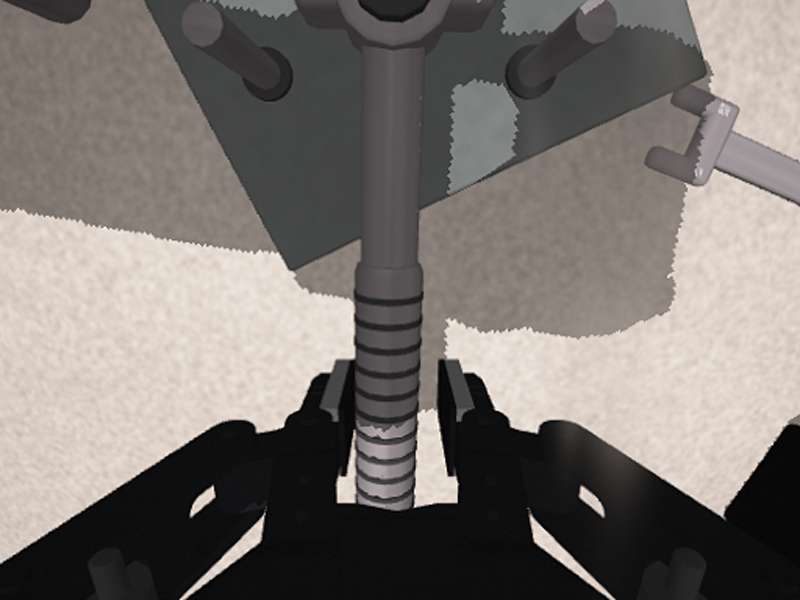

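The force hasn't dropped after backing off 3.5 mm, so the rubber is pushing the handle back against the finger. I'll keep easing off.

Request:
{"method": "send_rows", "body": {
  "moves": [0,-0.1,0,0.4,0.66,0,-0.1,0,0.4,0.66,0,-0.1,0,0.4,0.66,0,-0.1,0,0.4,0.66,0,-0.1,0,0.4,0.66,0,-0.1,0,0.4,0.66]
}}

```text
time: 36.4
tcp_pos: [0.4945, -0.21, 0.035]
tool_rot: [[0.605, 0.796, -0.001], [0.796, -0.605, 0.003], [0.002, -0.003, -1.0]]
ft_force: [-2.1, 5.6, 2.3]
opening: 0.0294
```

```bash
python3 fit.py
```

```text
t 36.40 r 156.2mm ang -2.235 q~-0.065 toolx-ang 0.8deg Ftan -5.12 Frad -3.14 Fz 2.29 z 0.0350 op 29.4
```

Request:
{"method": "send_rows", "body": {
  "moves": [0,-0.1,0,0.4,0.66,0,-0.1,0,0.4,0.66,0,-0.1,0,0.4,0.66,0,-0.1,0,0.4,0.66,0,-0.1,0,0.4,0.66,0,-0.1,0,0.4,0.66]
}}

```text
time: 36.9
tcp_pos: [0.4899, -0.2064, 0.035]
tool_rot: [[0.638, 0.77, -0.001], [0.77, -0.638, 0.003], [0.001, -0.002, -1.0]]
ft_force: [-0.7, 4.9, 0.3]
opening: 0.0294
```

```bash
python3 fit.py
```

```text
t 36.90 r 156.4mm ang -2.272 q~-0.102 toolx-ang 0.5deg Ftan -3.73 Frad -3.28 Fz 0.34 z 0.0350 op 29.4
```

Request:
{"method": "send_rows", "body": {
  "moves": [0,-0.1,0,0.4,0.66,0,-0.1,0,0.4,0.66,0,-0.1,0,0.4,0.66,0,-0.1,0,0.4,0.66,0,-0.1,0,0.4,0.66,0,-0.1,0,0.4,0.66]
}}

```text
time: 37.4
tcp_pos: [0.4856, -0.2036, 0.0349]
tool_rot: [[0.67, 0.742, -0.0], [0.742, -0.67, 0.0], [0.0, -0.0, -1.0]]
ft_force: [-1.9, 4.0, 2.3]
opening: 0.0289
```

```bash
python3 fit.py
```

```text
t 37.40 r 157.0mm ang -2.305 q~-0.135 toolx-ang -0.0deg Ftan -4.12 Frad -1.66 Fz 2.31 z 0.0349 op 28.9
```

Request:
{"method": "send_rows", "body": {
  "moves": [0,-0.1,0,0.4,0.66,0,-0.1,0,0.4,0.66,0,-0.1,0,0.4,0.66,0,-0.1,0,0.4,0.66,0,-0.1,0,0.4,0.66,0,-0.1,0,0.4,0.66]
}}

```text
time: 37.9
tcp_pos: [0.4812, -0.1999, 0.0348]
tool_rot: [[0.701, 0.713, 0.0], [0.713, -0.701, -0.0], [-0.0, 0.0, -1.0]]
ft_force: [-0.6, 2.8, 2.4]
opening: 0.0292
```

```bash
python3 fit.py
```

```text
t 37.90 r 157.4mm ang -2.341 q~-0.171 toolx-ang -0.3deg Ftan -2.42 Frad -1.58 Fz 2.38 z 0.0348 op 29.2
```

Request:
{"method": "send_rows", "body": {
  "moves": [0,-0.1,0,0.4,0.66,0,-0.1,0,0.4,0.66,0,-0.1,0,0.4,0.66,0,-0.1,0,0.4,0.66,0,-0.1,0,0.4,0.66,0,-0.1,0,0.4,0.66]
}}

```text
time: 38.4
tcp_pos: [0.4768, -0.1956, 0.0346]
tool_rot: [[0.73, 0.684, -0.0], [0.684, -0.73, -0.0], [-0.0, 0.0, -1.0]]
ft_force: [-2.5, 1.9, 0.5]
opening: 0.0291
```

```bash
python3 fit.py; python3 look.py w24.png grip
```

```text
t 38.40 r 157.4mm ang -2.381 q~-0.211 toolx-ang -0.5deg Ftan -3.09 Frad 0.50 Fz 0.49 z 0.0346 op 29.1
[ 0.4768 -0.1956  0.0346] [0.7299 0.6835] 0.029067999271505395 [-2.4914  1.8933  0.4903]
wrist grip [244.4 247.7] 0.98 [ 0.4746 -0.1903  0.069 ]
[[254.1066 226.4037]] 38.5
```

View pics/w24.png

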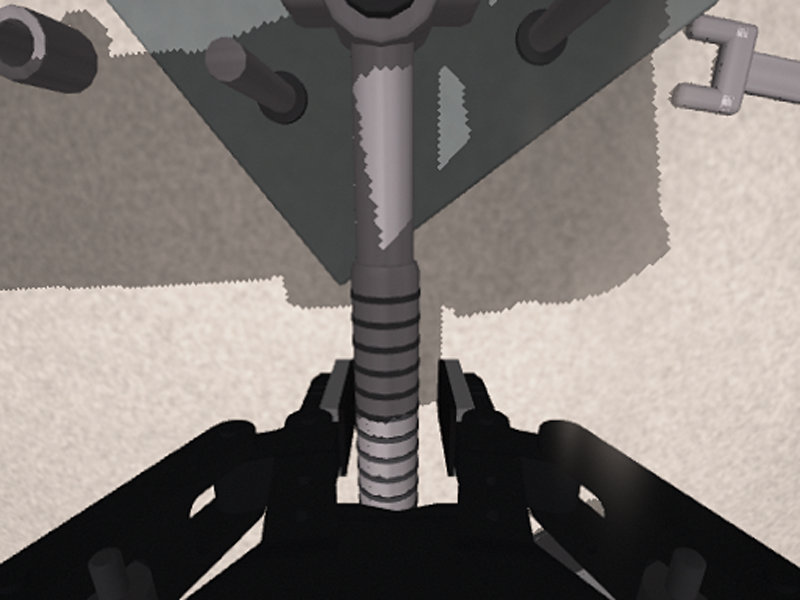

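The force falls back elastically (6.4 N down to about 3 N) along the same curve it was loaded on. So the screw is on its stop and the handle is only working the rubber. I'll ease off until it's free.

Request:
{"method": "send_rows", "body": {
  "moves": [0,-0.1,0,0.4,0.66,0,-0.1,0,0.4,0.66,0,-0.1,0,0.4,0.66,0,-0.1,0,0.4,0.66,0,-0.1,0,0.4,0.66,0,-0.1,0,0.4,0.66,0,-0.1,0,0.4,0.66,0,-0.1,0,0.4,0.66,0,-0.1,0,0.4,0.66,0,-0.1,0,0.4,0.66,0,-0.1,0,0.4,0.66,0,-0.1,0,0.4,0.66]
}}

```text
time: 39.5
tcp_pos: [0.4693, -0.1864, 0.0348]
tool_rot: [[0.785, 0.62, 0.0], [0.62, -0.785, -0.0], [0.0, 0.0, -1.0]]
ft_force: [-1.1, 0.8, -0.9]
opening: 0.0291
```

```bash
python3 fit.py
```

```text
t 39.50 r 157.0mm ang -2.456 q~-0.286 toolx-ang -1.0deg Ftan -1.37 Frad 0.36 Fz -0.91 z 0.0348 op 29.1
```

Request:
{"method": "send_rows", "body": {
  "moves": [0,-0.1,0,0.4,0.66,0,-0.1,0,0.4,0.66,0,-0.1,0,0.4,0.66,0,-0.1,0,0.4,0.66,0,-0.1,0,0.4,0.66,0,-0.1,0,0.4,0.66,0,-0.1,0,0.4,0.66,0,-0.1,0,0.4,0.66]
}}

```text
time: 40.17
tcp_pos: [0.4646, -0.18, 0.0349]
tool_rot: [[0.818, 0.575, 0.001], [0.575, -0.818, -0.0], [0.0, 0.001, -1.0]]
ft_force: [-0.6, -0.4, -0.2]
opening: 0.029
```

```bash
python3 fit.py; python3 look.py w25.png grip
```

```text
t 40.17 r 156.8mm ang -2.506 q~-0.336 toolx-ang -1.3deg Ftan -0.06 Frad 0.73 Fz -0.23 z 0.0349 op 29.0
[ 0.4646 -0.18    0.0349] [0.8181 0.5751] 0.028998632693188288 [-0.6292 -0.3833 -0.2345]
wrist grip [246. 249.] 0.93 [ 0.4627 -0.1757  0.069 ]
[[254.3436 226.2913]] 40.2667
```

View pics/w25.png

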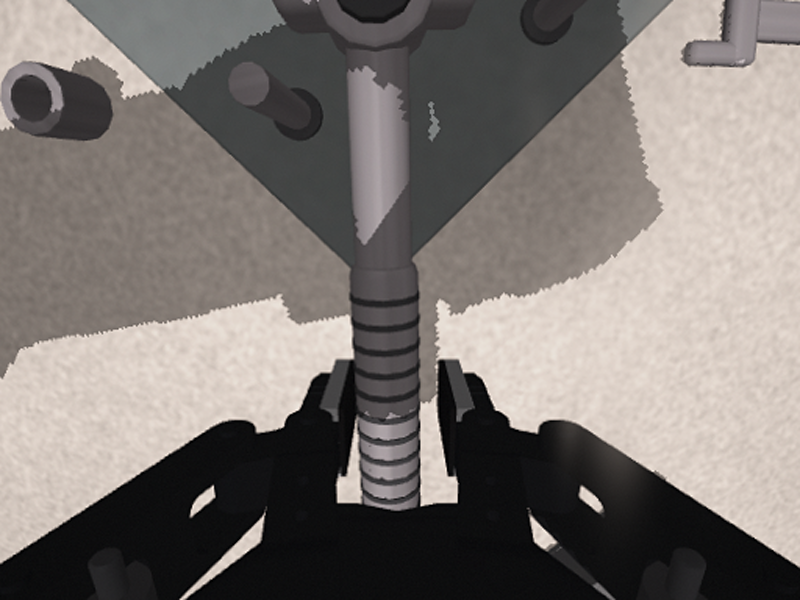

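The handle is now free (force ≈0). I'll open and lift clear.

Request:
{"method": "send_rows", "body": {
  "moves": [0,-0.1,0,0,0.66,0,-0.1,0,0,0.62,0,-0.1,0,0,0.55,0,0,0,0,0.5,0,0,0,0,0.5,0,0,-1,0,0.5,0,0,-2,0,0.5,0,0,-3,0,0.5,0,0,-4,0,0.5,0,0,-4,0,0.5,0,0,-3,0,0.5,0,0,0,0,0.5]
}}

```text
time: 41.27
tcp_pos: [0.4664, -0.1801, 0.2135]
tool_rot: [[0.818, 0.576, 0.012], [0.576, -0.817, -0.008], [0.005, 0.014, -1.0]]
ft_force: [0.2, -1.0, 0.1]
opening: 0.0426
```

Request:
{"method": "send_rows", "body": {
  "moves": [1,0,-1,0,0.5,2,0,-1,0,0.5,1,0,0,0,0.5,0,0,0,0,0.5,0,0,0,0,0.5]
}}

```text
time: 41.68
tcp_pos: [0.4949, -0.1542, 0.2239]
tool_rot: [[0.817, 0.577, -0.002], [0.577, -0.817, 0.0], [-0.001, -0.001, -1.0]]
ft_force: [-0.0, -0.9, -0.2]
opening: 0.0423
```

```bash
python3 look.py w26.png grip,head_top,lever_tab; python3 -c "
from h import *
print(ctrl.get_state()['ft_force'],ctrl.get_state()['qd']);snap('top','t10.png')"
```

```text
[ 0.4949 -0.1542  0.2239] [0.8169 0.5768] 0.04225776760329258 [-0.0279 -0.8591 -0.2335]
wrist grip [254.1 206.4] 0.57 [ 0.4626 -0.1769  0.069 ]
wrist head_top [250.5  68.2] 0.89 [ 0.5886 -0.0837  0.081 ]
wrist lever_tab [243.2  67.7] 0.57 [ 0.5835 -0.0787  0.094 ]
[[253.7424 225.4378]] 41.8833
[1.07691057 1.01029849 0.20475524] [-7.12868606e-04 -3.19552661e-04 -4.48064402e-03 -8.61500281e-05
  9.66923428e-04  1.17382154e-03]
```

View pics/w26.png

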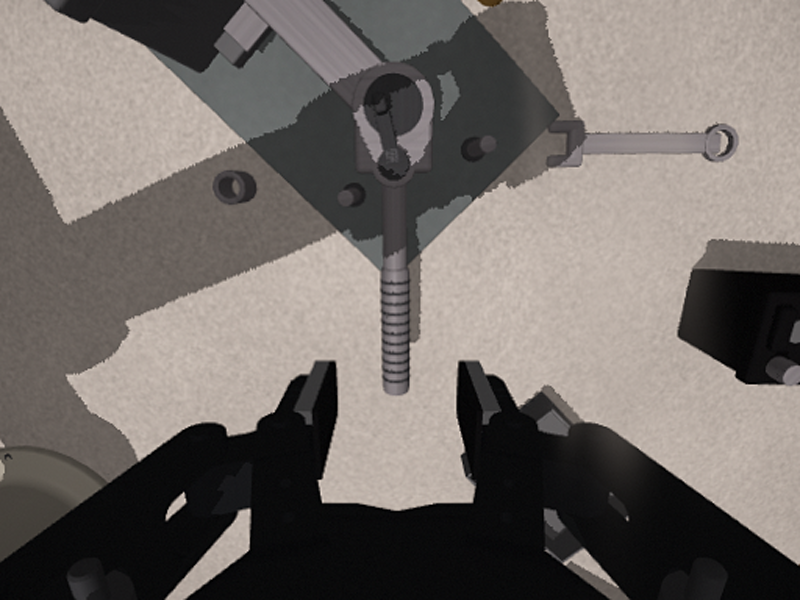

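View pics/t10.png

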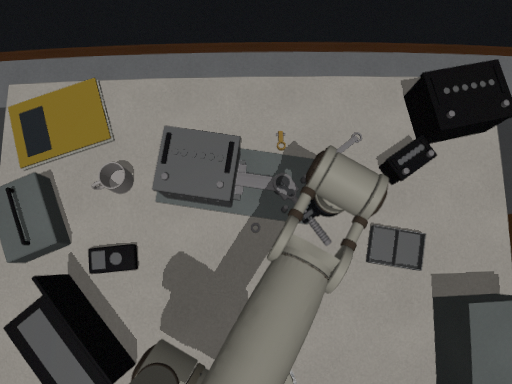

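The last wrist picture shows the tab at (382,100), left of the handle line at column 395, so it's still set to loosen. The handle is at rest with the gripper clear, and the bystanders are where they were at the start. Handing in.

```bash
python3 -c "
from workcell import ctrl
print(ctrl.close_job(), ctrl.get_state()['time'])"
```

```text
the job is handed in; nothing more can be done
the job is handed in; nothing more can be done
```

The screw is backed off onto its rubber stop, the lever is left on the loosening side, and the job is handed in at about 42 s of the 72 s allowed.

- **Lever:** I pushed the tab over to its stop, where the push rose to about 7 N. The first try passed above the tab without touching it, because the fingertips sit higher than I had assumed.
- **Handle:** The first two strokes drove the screw at a steady 3 to 4 N or so. The push then rose to about 6 N near the end of stroke two. Two more strokes at that point gave 6 to 6.6 N at different handle angles, well clear of the posts, so it was the screw's stop. The highest reading was 6.7 N, below the 9 N limit.
- **Release:** After my first, quick release the handle sprang back about 0.7 rad. I drove onto the stop once more (about 6 N) and eased off slowly to zero force.
- **Last checks:** The final pictures show the tab on the loosening side, the handle at rest, the gripper clear and the other things on the table where they started.

I did not measure the shoe's height; that it is fully up rests on the push readings. Those readings are noisy by about 0.7 N. The force also fell away elastically as I eased off, which I took as give in the ratchet, not the screw turning back.

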